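# Grade mixed tube plugs on a locking tilt sieve

### The job

Grade all the blue tube plugs that lie on the table: load every one of them into the aluminium sieve tray (at its solid end) while it is locked, then press the green button so that the yellow-tipped lock lever drops. Tilt the tray by its red handle with the slotted end down until every small plug has fallen into the bin below while the large ones stay in the tray, and only then tip it the other way so that the large ones slide out into the outlet tray. Finish with all small plugs in the bin and all large ones in the outlet tray, the sieve level again and the lock lever pushed back up until it stays, and leave the cups and the timer where they are.

Things in the scene. Friction and masses are not known exactly. Their poses are not given: they have to be found in the camera images.
- station: fixed sieve station on a grey base plate 125 x 375 x 8 mm; origin at table level under the middle of the tray's pivot. Own x points away from the robot, y along the tray (about the robot's left), z up. Two uprights at x = +-68 mm, 164 mm high. Lock housing at the front right: x -140 to -74, y -173 to -73 mm, 103 mm high. Station frame below means this frame
- bin (a point): centre of the inner floor (12 mm above the table) of the white catch bin under the tray, for small plugs: in the station frame x -60 to 60, y -160 to +45 mm outside, walls 4 mm, rim 40 mm above the table
- outlet (a point): centre of the inner floor (12 mm above the table) of the white outlet tray at the station's left end, for large plugs: station frame x -60 to 60, y +55 to +205 mm outside, walls 4 mm, rim 40 mm above the table, 70 mm from y = +120 on, with a stop board 100 mm high at the far end; open from above beyond y = +105
- sieve: aluminium tilting tray; origin on its pivot 150 mm above the table, z = 0 its floor's top, x along the pivot, y along the tray. Inside 99 mm wide, walls 35 mm high. y 0 to +105 mm: solid loading end, its last 28 mm a 22 degree ramp up to an open end. y 0 to -125: 3 slots 29 mm wide along y, 6 mm bars between at x = +-17.5, end wall. The solid floor runs 30 mm down under the slots at 20 degrees. Slippery: plugs slide from 15 degrees
- sieve_tilt (a joint): tilt of the tray, rad: 0 level, positive = slotted end down (handle swings to the station's -y), negative = open end down over the outlet tray (handle to +y); range -0.8 to 0.8. Stiff pivot (about 2.5 N at the handle): it stays where it is left. While the lock lever is up, its fork holds the tray about level (play of 0.08 rad either way)
- handle (a point): middle of the tray's red round grip bar, 18 mm thick, 56 mm long, parallel to the pivot, on a thin arm 115 mm above the pivot, at x = -92 mm in the tray frame; it swings with the tray and can turn between the fingers
- lock (a joint): lock lever, rad: about 0.05 up and latched, 0.6 dropped (leaning towards the robot, tray free). A light spring pulls it down. To latch it again push its tip away from the robot (station's +x) with 2 to 5 N until it stops at about -0.1, riding over its catch; let go and it stays at about 0.05. The tray must be level within 0.05 rad for the fork to pass over its tab freely
- lock_tip (a point): centre of the lock lever's yellow tip, a slippery roller 20 mm in diameter, 20 mm wide along the station's y; on a 9 mm rod, 88 mm from its pivot at x -105, y -100, z +95 mm in the station frame (axis along y)
- release (a joint): travel of the release button, m: 0 out, 0.008 fully pressed (2.3 N to start, 6 N fully down); from about 0.004 on the lock lever is let go and drops. It springs back
- release_top (a point): centre of the top face of the green round release button, 26 mm in diameter, 114 mm above the table when out; pressed straight down; 48 mm to the right (station's -y) of the lock lever
- cup_front: bystander: closed specimen cup with yellow lid, 68 mm wide, 62 mm high, origin at the centre of its underside; leave it alone
- cup_back: bystander: closed specimen cup with yellow lid, as cup_front; leave it alone
- timer: bystander: small pale bench timer, 66 x 66 x 18 mm, origin at the centre of its underside; leave it alone
- small_1: small blue round tube plug, a plain cylinder 22 mm in diameter and 20 mm high; passes the slots; origin at its middle (10 mm above the table when it stands), own z along its axis. It may be absent.
- small_2: small blue round tube plug, a plain cylinder 22 mm in diameter and 20 mm high; passes the slots; origin at its middle (10 mm above the table when it stands), own z along its axis. It may be absent.
- small_3: small blue round tube plug, a plain cylinder 22 mm in diameter and 20 mm high; passes the slots; origin at its middle (10 mm above the table when it stands), own z along its axis. It may be absent.
- large_1: large blue round tube plug, a plain cylinder 38 mm in diameter and 32 mm high; does not pass the slots; origin at its middle (16 mm above the table when it stands), own z along its axis. It may be absent.
- large_2: large blue round tube plug, a plain cylinder 38 mm in diameter and 32 mm high; does not pass the slots; origin at its middle (16 mm above the table when it stands), own z along its axis. It may be absent.
- large_3: large blue round tube plug, a plain cylinder 38 mm in diameter and 32 mm high; does not pass the slots; origin at its middle (16 mm above the table when it stands), own z along its axis. It may be absent.
Things that resemble listed ones, but are neither listed nor needed, are in the scene too. What is shaped like the large_1 but brown is not meant.

How it is judged:
On the way, in this order (a step that is already met when the one before it is completed fails the run):
1. every plug is in the sieve tray (a small one may already have dropped into the bin) and let go, with the tray locked (((x of small_1 in the frame of sieve between -0.05 and 0.05 m and y of small_1 in the frame of sieve between -0.127 and 0.115 m and z of small_1 in the frame of sieve between 0 and 0.09 m) or (x of small_1 in the frame of station between -0.058 and 0.058 m and y of small_1 in the frame of station between -0.158 and 0.043 m and z of small_1 in the frame of station between 0.01 and 0.055 m)) and ((x of small_2 in the frame of sieve between -0.05 and 0.05 m and y of small_2 in the frame of sieve between -0.127 and 0.115 m and z of small_2 in the frame of sieve between 0 and 0.09 m) or (x of small_2 in the frame of station between -0.058 and 0.058 m and y of small_2 in the frame of station between -0.158 and 0.043 m and z of small_2 in the frame of station between 0.01 and 0.055 m)) and ((x of small_3 in the frame of sieve between -0.05 and 0.05 m and y of small_3 in the frame of sieve between -0.127 and 0.115 m and z of small_3 in the frame of sieve between 0 and 0.09 m) or (x of small_3 in the frame of station between -0.058 and 0.058 m and y of small_3 in the frame of station between -0.158 and 0.043 m and z of small_3 in the frame of station between 0.01 and 0.055 m)) and x of large_1 in the frame of sieve between -0.05 and 0.05 m and y of large_1 in the frame of sieve between -0.127 and 0.115 m and z of large_1 in the frame of sieve between 0 and 0.09 m and x of large_2 in the frame of sieve between -0.05 and 0.05 m and y of large_2 in the frame of sieve between -0.127 and 0.115 m and z of large_2 in the frame of sieve between 0 and 0.09 m and x of large_3 in the frame of sieve between -0.05 and 0.05 m and y of large_3 in the frame of sieve between -0.127 and 0.115 m and z of large_3 in the frame of sieve between 0 and 0.09 m and contact force between the fingers and small_1 below 0.1 N and contact force between the fingers and small_2 below 0.1 N and contact force between the fingers and small_3 below 0.1 N and contact force between the fingers and large_1 below 0.1 N and contact force between the fingers and large_2 below 0.1 N and contact force between the fingers and large_3 below 0.1 N and value of joint lock below 0.12 rad), for 0.2 s.
2. the lock lever has dropped (value of joint lock above 0.45 rad), for 0.2 s.
3. the tray is tilted with its slotted end down, all small plugs are in the catch bin and all large ones still in the tray (value of joint sieve_tilt above 0.3 rad and x of small_1 in the frame of station between -0.058 and 0.058 m and y of small_1 in the frame of station between -0.158 and 0.043 m and z of small_1 in the frame of station between 0.01 and 0.055 m and x of small_2 in the frame of station between -0.058 and 0.058 m and y of small_2 in the frame of station between -0.158 and 0.043 m and z of small_2 in the frame of station between 0.01 and 0.055 m and x of small_3 in the frame of station between -0.058 and 0.058 m and y of small_3 in the frame of station between -0.158 and 0.043 m and z of small_3 in the frame of station between 0.01 and 0.055 m and x of large_1 in the frame of sieve between -0.05 and 0.05 m and y of large_1 in the frame of sieve between -0.127 and 0.115 m and z of large_1 in the frame of sieve between 0 and 0.09 m and x of large_2 in the frame of sieve between -0.05 and 0.05 m and y of large_2 in the frame of sieve between -0.127 and 0.115 m and z of large_2 in the frame of sieve between 0 and 0.09 m and x of large_3 in the frame of sieve between -0.05 and 0.05 m and y of large_3 in the frame of sieve between -0.127 and 0.115 m and z of large_3 in the frame of sieve between 0 and 0.09 m), for 0.2 s.
4. the tray is tipped the other way and all large plugs have left it (value of joint sieve_tilt below -0.3 rad and not (x of large_1 in the frame of sieve between -0.05 and 0.05 m and y of large_1 in the frame of sieve between -0.127 and 0.115 m and z of large_1 in the frame of sieve between 0 and 0.09 m) and not (x of large_2 in the frame of sieve between -0.05 and 0.05 m and y of large_2 in the frame of sieve between -0.127 and 0.115 m and z of large_2 in the frame of sieve between 0 and 0.09 m) and not (x of large_3 in the frame of sieve between -0.05 and 0.05 m and y of large_3 in the frame of sieve between -0.127 and 0.115 m and z of large_3 in the frame of sieve between 0 and 0.09 m)), for 0.2 s.
5. the tray is level and the lock lever latched up again (value of joint sieve_tilt between -0.11 and 0.11 rad and value of joint lock below 0.12 rad), for 0.2 s.
At the end, for the whole second after the job is handed in: all small plugs lie in the catch bin and all large ones in the outlet tray, at rest; the tray is level within 0.11 rad and the lock lever is up (below 0.12 rad) (all of step 5 and x of small_1 in the frame of station between -0.058 and 0.058 m and y of small_1 in the frame of station between -0.158 and 0.043 m and z of small_1 in the frame of station between 0.01 and 0.055 m and x of small_2 in the frame of station between -0.058 and 0.058 m and y of small_2 in the frame of station between -0.158 and 0.043 m and z of small_2 in the frame of station between 0.01 and 0.055 m and x of small_3 in the frame of station between -0.058 and 0.058 m and y of small_3 in the frame of station between -0.158 and 0.043 m and z of small_3 in the frame of station between 0.01 and 0.055 m and x of large_1 in the frame of station between -0.058 and 0.058 m and y of large_1 in the frame of station between 0.057 and 0.203 m and z of large_1 in the frame of station between 0.01 and 0.075 m and x of large_2 in the frame of station between -0.058 and 0.058 m and y of large_2 in the frame of station between 0.057 and 0.203 m and z of large_2 in the frame of station between 0.01 and 0.075 m and x of large_3 in the frame of station between -0.058 and 0.058 m and y of large_3 in the frame of station between 0.057 and 0.203 m and z of large_3 in the frame of station between 0.01 and 0.075 m and linear speed of each of small_1, small_2, small_3, large_1, large_2, large_3 below 0.02 m/s); the robot touches nothing.
It fails at once if a cup or the timer is pushed more than 40 mm from its place or a cup is knocked over (distance of any of cup_front, cup_back, timer from where it was at the start of the episode above 0.04 m or angle between any of cup_front, cup_back's own z axis and vertical above 0.6 rad).
Of small_1, small_2, small_3 only 2 to 3 are there at a start; the rules pass over those that are not, and their reading is None.
Of large_1, large_2, large_3 only 2 to 3 are there at a start; the rules pass over those that are not, and their reading is None.
At some moment in a run one of small_1, small_2, small_3, large_1, large_2, large_3 may be knocked a few centimetres aside while the robot is not near it.
Once in a run the grip may slacken for a moment while it holds something.
It also fails if it takes over 210 s, if anything falls off the work surface, if the arm or the gripper's body presses on something with over 40 N, if the wrist force passes 120 N, or if a joint passes its speed limit or range.

### The arm

A 6-joint arm with a two-finger parallel gripper is mounted at the origin on the work surface; the furniture and walls round the work are solid. World frame = base frame: x ahead of the robot, y to its left, z up, the work surface at z = 0. Lengths are in m, angles in rad, forces in N, time in s.
With the tool pointing down it reaches from about 0.3 to 0.825 m from the base axis. Payload 5.4 kg.
Tool frame: the origin (TCP) lies on the centre line of the jaws, within the pads' length; the fingertips stand 25 mm ahead of it and the grasp point (between the pads) lies 6 mm ahead of it; x points along the fingers, y is the direction in which the jaws open and shut, and the axes are right-handed (so a half turn about x gives the same grasp; the last joint's range is limited). The gripper opens to 92 mm and grips with 3 to 60 N. Pads are 20 mm wide; open, the fingers measure 128 mm over their backs; the gripper's body (75 mm by 189 mm) begins 69 mm behind the grasp point.
Start: joints at [1.133, 0.158, 1.597, -0, 1.386, -0.21], TCP at [0.13, 0.56, 0.24] pointing down, gripper open.
Joint ranges: [-2.91, 2.91], [-0.94, 2.29], [0.18, 2.7], [-1.29, 4.43], [0.17, 2.64], [-3, 3]. Speed limits (rad/s): [2.57, 2.57, 3.14, 3.14, 3.14, 3.14].

### API

Orientations are given as [roll, pitch, yaw] about the fixed x, y, z axes, in that order (R = Rz(yaw) Ry(pitch) Rx(roll)).
In Python, from cell import sense, snapshot, camera_params, workorder, models gives the robot as it stands.
- The arm moves only by the tool move_arm, never from a script. Its argument "deltas" is a list of rows, each an object of numbers: "dx", "dy", "dz": the shift along the tool's x, y, z in mm; "spin": the turn about the tool's x in degrees. A call has 1 to 12 rows; each row shifts and turns the commanded pose from where the row before left it, along the tool's axes as they then stand; what a row does not reach is not made up. A row lasts 1/8 s, in which the tool goes at most 62.5 mm and 10.7 degrees, less where a joint would pass 70% of its speed; a pose out of reach is approached as far as the arm can. A call is refused whole if a number of a shift passes 62.5 or a number of a turn 10.7, either way. A call with a gripper value outside its range is refused whole. "grip" is the finger opening in mm, from 0 to 91.9, set as the call begins (left out, the last holds). The fingers move at their own pace and stop on an object; "squeeze" is the grip in N (left out, the last holds). Time passes only in rows, so rows that do not move let the fingers close. It gives the time, the measured TCP pose, the force and the opening at its end, in the units of the state.
- sense(): the state, without advancing time (a new reading comes with each control period).
- snapshot(name): name is "scene" or "top"; returns the picture (400x640x3 uint8, red, green, blue); there is no depth.
- camera_params(name): a dict with "K" (3x3 intrinsics, pixels), "R" (3x3) and "t" (3): a world point X has camera coordinates R X + t. Camera axes: x right, y down, z forward; pixel columns grow to the right and rows downward; lengths in m; the calibration is good to about 2 mm. A picture is of the moment at which its call begins. camera_params takes no time and is no camera call.
- workorder.close_job(): hands the job in, once; it reports no verdict.
Trained networks look in the newest picture that a camera, given by its name, has taken for a name from the list of things; names that differ only in an ending like _2 or _b are one class to them, and where a whole thing is asked for, a point or a joint stands for the part that bears it (a point fixed in the world has none). Each returns a list of dicts, best first, with "confidence" (0 to 1); they miss things now and then, are a little off and sometimes report something else, mostly with a low value. They report only what shows in the picture. A call takes as long as a camera call. They do not tell look-alikes from the thing itself.
- models.find_in(target, camera): "bbox" ([centre column, centre row, width, height] in pixels, round what is visible of it).
- models.cut_out(target, camera): "region" (400x640 bool, what is visible of it) and "bbox" ([centre column, centre row, width, height] in pixels, round what is visible of it).
The state is a dict: "time": time; "joints": joint angles; "qd": joint speeds; "joint_torque": joint torques, N m; "tool_pos": TCP position; "tcp_rot": TCP orientation; "force": force on the tool from outside, world axes, zero at the start; "torque": the same for the moment, N m; "gripper_width": finger opening in m.
Only numpy, scipy, OpenCV 4.12 (cv2) and the standard library are available. Lean on these libraries where they do the work, as an engineer would, in place of code of your own. Each camera call takes 0.05 s, during which the arm holds its last target.

## Working session

There is one attempt and no reset: what is moved stays moved. The work goes in short steps, Python scripts to look and compute and a tool call to move; the robot and the scene stay as the last step left them, time stands still between calls to the robot, and variables do not carry over. Pictures are saved under pics/ and viewed, and the job is handed in when it is done.

Besides the shell and the picture viewer there is one more tool, called after "Emit:" as name(argument=value, ...), one argument or row to a line, values as JSON. move_arm: Moves the arm, as the interface text tells. Its arguments: {"type":"object","properties":{"deltas":{"type":"array"},"grip":{"type":"number"},"squeeze":{"type":"number"}},"required":["deltas"]}

```bash
ls; mkdir -p pics
python3 - <<'E'
from cell import sense, snapshot, camera_params
import cv2
s=sense(); print({k:s[k] for k in('time','tool_pos','tcp_rot','force','gripper_width')})
for n in('scene','top'):
    im=snapshot(n); cv2.imwrite(f'pics/{n}0.png',im[:,:,::-1]); p=camera_params(n); print(n,p)
E
```

```text
pics
{'time': 0.0, 'tool_pos': array([0.12962214, 0.55962008, 0.23864738]), 'tcp_rot': array([-1.77799309,  1.56899159, -2.00578348]), 'force': array([-0.48691732,  0.28368643,  1.15708576]), 'gripper_width': 0.0918199813841093}
scene {'K': array([[432.56114998,   0.        , 320.69429925],
       [  0.        , 432.56114998, 193.74066253],
       [  0.        ,   0.        ,   1.        ]]), 'R': array([[ 0.67214479, -0.74004101, -0.02367877],
       [-0.44588045, -0.37902703, -0.8108817 ],
       [ 0.59111082,  0.55558781, -0.58473086]]), 't': array([-0.44780227,  0.32081193,  0.84073438])}
top {'K': array([[465.39495632,   0.        , 317.93376263],
       [  0.        , 465.39495632, 201.30227854],
       [  0.        ,   0.        ,   1.        ]]), 'R': array([[-0.02831894, -0.99892841, -0.03660692],
       [-0.99471522,  0.03177731, -0.0976311 ],
       [ 0.09868975,  0.03364865, -0.99454919]]), 't': array([-0.07709473,  0.57943036,  1.17125362])}
```

View pics/scene0.png

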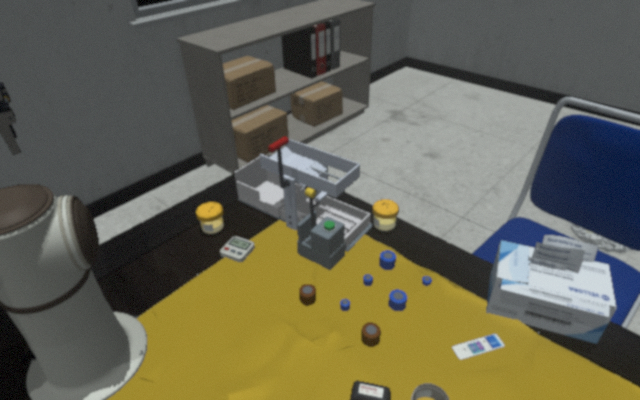

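View pics/top0.png

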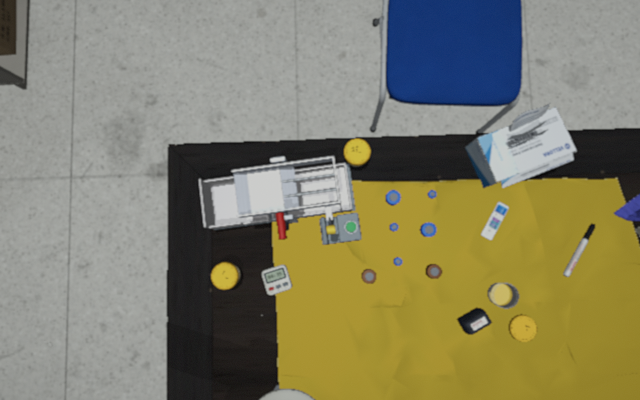

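The scene shows blue plugs: large at top px (393,198) and (428,230); small at (432,194), (394,227), (397,262). Look-alikes are the brown cylinders at (369,276) and (433,271), which are not wanted. Next I'll measure the plug and station poses.

```bash
cat > h.py <<'E'
import numpy as np, cv2
from cell import sense, snapshot, camera_params, models
from scipy.spatial.transform import Rotation as Ro
P={n:camera_params(n) for n in('scene','top')}
def proj(n,X):
    p=P[n]; c=np.atleast_2d(X)@p['R'].T+p['t']; u=c@p['K'].T; return u[:,:2]/u[:,2:]
def ray(n,uv):
    p=P[n]; d=p['R'].T@np.linalg.inv(p['K'])@np.array([*uv,1.]); o=-p['R'].T@p['t']; return o,d/np.linalg.norm(d)
def plane(n,uv,z):
    o,d=ray(n,uv); return o+d*(z-o[2])/d[2]
def tri(a,b):
    (o1,d1),(o2,d2)=ray('scene',a),ray('top',b)
    A=np.stack([d1,-d2],1); s=np.linalg.lstsq(A,o2-o1,rcond=None)[0]
    p,q=o1+s[0]*d1,o2+s[1]*d2; return (p+q)/2,np.linalg.norm(p-q)
def save(n,name,crop=None,k=1):
    im=snapshot(n); cv2.imwrite(f'pics/{name}_full.png',im[:,:,::-1])
    if crop: 
        x0,y0,x1,y1=crop; im=cv2.resize(im[y0:y1,x0:x1],None,fx=k,fy=k,interpolation=cv2.INTER_CUBIC)
    cv2.imwrite(f'pics/{name}.png',im[:,:,::-1]); return im
def blue(n,im=None):
    if im is None: im=snapshot(n)
    h=cv2.cvtColor(im,cv2.COLOR_RGB2HSV)
    m=((h[...,0]>100)&(h[...,0]<130)&(h[...,1]>110)&(h[...,2]>40)).astype(np.uint8)
    N,l,st,c=cv2.connectedComponentsWithStats(m)
    return [(c[i].round(1),st[i]) for i in range(1,N) if 8<st[i][4]<900]
def st():
    s=sense(); print('t',round(s['time'],2),'p',(s['tool_pos']*1e3).round(1),'r',s['tcp_rot'].round(3),'F',s['force'].round(1),'w',round(s['gripper_width']*1e3,1),'q',s['joints'].round(2)); return s
E
python3 - <<'E'
from h import *
for n in('top','scene'):
    im=cv2.imread(f'pics/{n}0.png')[:,:,::-1].copy()
    for c,s in blue(n,im):
        print(n,c,s[2:],(plane(n,c,.012)*1e3).round(0))
im=cv2.imread('pics/top0.png'); cv2.imwrite('pics/topc.png',cv2.resize(im[135:295,190:450],None,fx=3,fy=3,interpolation=cv2.INTER_CUBIC))
im=cv2.imread('pics/scene0.png'); cv2.imwrite('pics/scenec.png',cv2.resize(im[120:350,190:440],None,fx=2.6,fy=2.6,interpolation=cv2.INTER_CUBIC))
R=Ro.from_euler('xyz',sense()['tcp_rot']).as_matrix(); print(R.round(3))
E
```

```text
top [487.8 153.4] [ 6 18 53] [ 689. -539.   12.]
top [478.6 172.4] [ 22  33 144] [ 640. -512.   12.]
top [392.1 197.4] [ 14  15 100] [ 582. -287.   12.]
top [431.3 194. ] [ 8  7 26] [ 588. -388.   12.]
top [630.7 209.8] [ 25  28 384] [ 531. -888.   12.]
top [500.8 209.3] [11 10 61] [ 543. -563.   12.]
top [393.1 226.5] [ 8  8 26] [ 507. -286.   12.]
top [427.7 229.1] [ 15  13 106] [ 498. -374.   12.]
top [397.2 260.9] [ 8  7 26] [ 419. -293.   12.]
scene [387.1 260.2] [ 14  17 159] [ 587. -284.   12.]
scene [503.8 253.6] [12 10 60] [ 787. -481.   12.]
scene [367.4 280.2] [ 8  7 37] [ 506. -288.   12.]
scene [426.4 280.9] [ 8  6 28] [ 591. -388.   12.]
scene [504.2 281.9] [ 6  3 11] [ 701. -519.   12.]
scene [397.2 300.3] [ 16  19 186] [ 502. -371.   12.]
scene [344.8 305.3] [ 8  7 37] [ 418. -295.   12.]
scene [599.2 329.2] [15  7 45] [ 702. -711.   12.]
scene [493. 341.] [13 11 89] [ 539. -566.   12.]
[[-0.001  0.226  0.974]
 [-0.002  0.974 -0.226]
 [-1.    -0.002 -0.   ]]
```

View pics/topc.png

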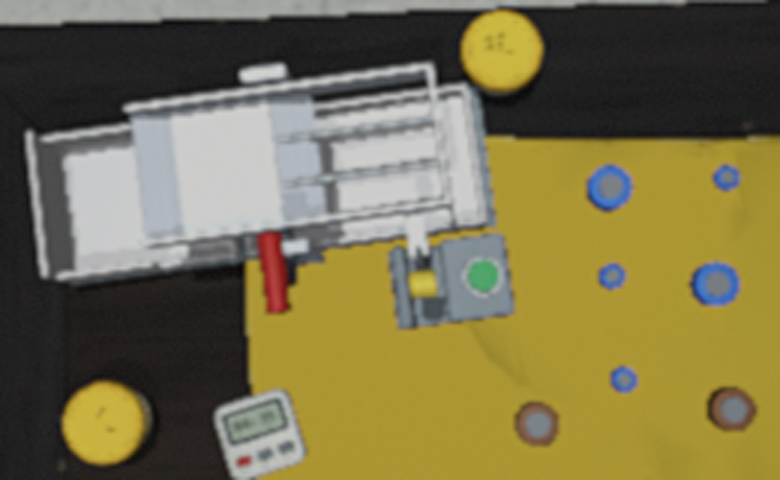

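View pics/scenec.png

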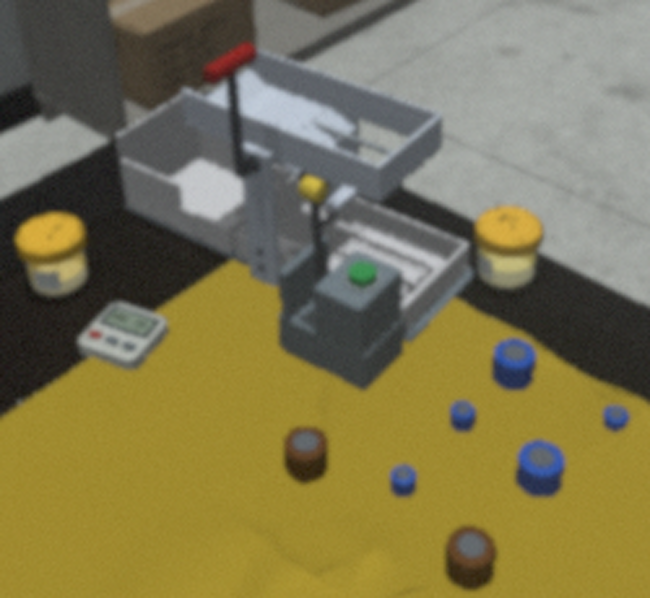

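```bash
cat > fit.py <<'E'
from h import *
from scipy.optimize import least_squares
T=lambda u,v:(u/3+190,v/3+135); S=lambda u,v:(u/2.6+190,v/2.6+120)
obs=[('top',T(484,276),(-.105,-.148,.114)),('top',T(424,284),(-.109,-.1,.183)),('top',T(273,272),(-.092,0,.265)),
('top',T(435,67),(.0505,-.126,.185)),('top',T(446,213),(-.0505,-.126,.185)),('top',T(487,224),(-.06,-.16,.04)),('top',T(470,86),(.06,-.16,.04)),
('top',T(30,132),(.06,.205,.1)),('top',T(45,278),(-.06,.205,.1)),
('scene',S(361,271),(-.105,-.148,.114)),('scene',S(313,189),(-.109,-.1,.183)),('scene',S(230,62),(-.092,0,.265)),('scene',S(468,244),(-.06,-.16,.04)) if 0 else ('scene',S(441,120),(.0505,-.126,.185)),('scene',S(376,166),(-.0505,-.126,.185)),]
def W(p,X):
    c,s=np.cos(p[2]),np.sin(p[2]); X=np.array(X); return np.array([p[0]+c*X[0]-s*X[1],p[1]+s*X[0]+c*X[1],X[2]])
def res(p): return np.concatenate([proj(n,W(p,X))[0]-np.array(uv) for n,uv,X in obs])
if __name__=='__main__':
    r=least_squares(res,[.58,-.1,0],loss='soft_l1'); print(r.x); print(res(r.x).reshape(-1,2).round(1))
    for k,X in dict(button=(-.105,-.148,.114),tip=(-.109,-.1,.183),handle=(-.092,0,.265),load=(0,.04,.15)).items(): print(k,W(r.x,X).round(4))
E
python3 fit.py
python3 - <<'E'
from h import *
for t in ['large_1','small_1','handle','lock_tip','release_top']:
  for n in('top','scene'):
    snapshot(n) if t=='large_1' else 0
    for d in models.find_in(t,n)[:6]: print(t,n,np.round(d['bbox'],1),round(d['confidence'],2))
E
```

```text
[ 0.59559099 -0.01782005  0.09604182]
[[ 0.2 -0.3]
 [ 0.   0.2]
 [ 0.7  0.6]
 [-1.2  0.7]
 [ 0.9 -3.7]
 [ 0.5  0.1]
 [ 0.  -0.3]
 [-0.6 -0.8]
 [-0.7 -0.8]
 [ 0.2  0.3]
 [-0.4  0.8]
 [-0.4  1.4]
 [-0.6 -1.4]
 [ 0.2  0.4]]
button [ 0.5053 -0.1752  0.114 ]
tip [ 0.4967 -0.1278  0.183 ]
handle [ 0.504  -0.0266  0.265 ]
load [0.5918 0.022  0.15  ]
large_1 top [392.8 197.2  16.9  16.9] 0.77
large_1 top [428.9 228.5  16.2  14.4] 0.71
large_1 top [432.8 270.8  21.1  15.4] 0.6
large_1 top [368.2 277.6  15.9  12.7] 0.49
large_1 top [276.5 280.6  26.3  27.9] 0.3
large_1 scene [371.6 335.1  18.   26.5] 0.71
large_1 scene [395.9 301.2  16.7  23.2] 0.68
large_1 scene [388.6 261.8  17.5  22.1] 0.65
large_1 scene [307.4 293.1  15.3  20.9] 0.61
large_1 scene [302.2 202.9 138.3 136.1] 0.31
small_1 top [432.1 195.   12.8   9. ] 0.6
small_1 top [392.  225.3   6.7  11.7] 0.58
small_1 top [396.3 261.2   6.4   8.4] 0.45
small_1 scene [346.5 305.1   7.3  10.4] 0.59
small_1 scene [428.1 279.1  11.6  12. ] 0.48
handle top [287.4 197.4 108.7  80.8] 0.95
handle scene [308.5 168.5  98.7  67.2] 0.7
lock_tip top [332.2 228.6  14.3  15. ] 0.66
lock_tip top [279.8 200.9 162.2  87.2] 0.22
lock_tip scene [311.2 207.3  15.9  39. ] 0.75
lock_tip scene [304.1 201.8 139.3 134.3] 0.62
lock_tip scene [210.6 217.8  29.   26.8] 0.44
lock_tip scene [308.3 170.1 100.8  62.6] 0.4
lock_tip scene [238.2 250.5  42.2  30.8] 0.24
release_top top [350.6 226.9   5.9   7.7] 0.41
release_top scene [329.6 225.9  11.4   9.7] 0.59
```

```bash
cat >> h.py <<'E'
ST=np.array([0.59559,-0.01782,0.09604]); cS,sS=np.cos(ST[2]),np.sin(ST[2])
def to_st(X): d=np.array(X[:2])-ST[:2]; return np.array([cS*d[0]+sS*d[1],-sS*d[0]+cS*d[1],X[2]])*1e3
def to_w(X): X=np.array(X)/1e3; return np.array([ST[0]+cS*X[0]-sS*X[1],ST[1]+sS*X[0]+cS*X[1],X[2]])
def cyl(xy,r,h):
    a=np.linspace(0,2*np.pi,48,endpoint=False); 
    return np.vstack([np.c_[xy[0]+r*np.cos(a),xy[1]+r*np.sin(a),np.full(48,z)] for z in (0,h)])
def silh(n,xy,r,h):
    k=16; pts=(proj(n,cyl(xy,r,h))*k).astype(np.float32); hu=cv2.convexHull(pts); m=cv2.moments(hu); return np.array([m['m10'],m['m01']])/m['m00']/k, m['m00']/k/k
def plugs(ims=None):
    """per camera: blob fill -> xy; kinds by area"""
    out={}
    for n in('top','scene'):
        im=ims[n] if ims else snapshot(n)
        h=cv2.cvtColor(im,cv2.COLOR_RGB2HSV)
        m=((h[...,0]>98)&(h[...,0]<135)&(h[...,1]>90)&(h[...,2]>35)).astype(np.uint8)
        cs,_=cv2.findContours(m,cv2.RETR_EXTERNAL,cv2.CHAIN_APPROX_NONE)
        L=[]
        for c in cs:
            f=cv2.drawContours(np.zeros_like(m),[c],-1,1,-1); mo=cv2.moments(f,True)
            if mo['m00']<12: continue
            uv=np.array([mo['m10'],mo['m01']])/mo['m00']
            w=plane(n,uv,.015)
            if not(.3<w[0]<.75 and -.5<w[1]<.3): continue
            best=None
            for kind,r,hh in(('S',.011,.02),('L',.019,.032)):
                xy=w[:2].copy()
                for _ in range(4):
                    s,a=silh(n,xy,r,hh); e=uv-s; z=hh/2
                    xy=xy+(plane(n,s+e,z)-plane(n,s,z))[:2]
                sc=abs(np.log(mo['m00']/a))
                if best is None or sc<best[0]: best=(sc,kind,xy)
            L.append((best[1],to_st([*best[2],0])[:2].round(1),round(best[0],2),uv.round(1)))
        out[n]=L
    return out
E
cat > where.py <<'E'
from h import *
o=plugs()
for n in o:
    for x in o[n]: print(n,*x)
s=st(); print('tool_st',to_st(s['tool_pos']).round(1))
R=Ro.from_euler('xyz',s['tcp_rot']).as_matrix(); print('tool y angle to station y, deg:',np.degrees(np.arctan2(R[1,1],R[0,1])-np.pi/2-ST[2]).round(2))
E
python3 where.py
```

```text
top S [-202.5 -257. ] 0.39 [397.4 260.9]
top L [-131.9 -344.9] 0.26 [428.  229.1]
top S [-114.2 -259.3] 0.32 [393.4 226.5]
top S [ -42.8 -369.1] 0.47 [431.7 193.9]
top L [ -38.8 -266.8] 0.23 [392.6 197.1]
scene S [-201.8 -257.5] 1.03 [344.7 305.2]
scene L [-127.2 -342.4] 0.37 [397.4 299.2]
scene S [ -38.3 -367. ] 1.27 [426.2 280.7]
scene S [-113.4 -259.4] 0.91 [367.4 280.3]
scene L [ -35.  -265.2] 0.37 [387.3 259.3]
t 0.8 p [129.9 560.1 239.6] r [ 0.034  1.571 -0.193] F [-0.2 -0.7 -0.7] w 91.7 q [ 1.13  0.16  1.6  -0.    1.39 -0.21]
tool_st [-408.1  619.9  239.6]
tool y angle to station y, deg: -18.56
```

Emit:
move_arm(
  deltas=[
    {"spin": -9.3, "dx": -30},
    {"spin": -9.26, "dx": -30},
    {"dx": -30, "dz": 50},
    {"dz": 50, "dy": -30},
    {"dz": 50, "dy": -40},
    {"dz": 56, "dy": -50},
    {"dy": -60},
    {"dy": -60},
    {"dy": -60},
    {"dy": -60},
    {"dy": -60},
    {"dy": -60},
  ],
  grip=50,
  squeeze=15,
)

```text
$.deltas[0]: bad value
```

Emit:
move_arm(
  deltas=[
    {"dy": -60},
    {"dy": -60},
    {"dy": -60},
    {"dy": -60},
    {"dy": -60},
    {"dy": -60, "dx": 30},
    {"dy": -37, "dx": 50},
    {"dx": 60},
    {"dx": 60},
    {"dx": 30},
    {},
  ],
)

```text
$.deltas[0]: bad value
```

```bash
python3 where.py; python3 -c "
from h import *
save('top','a1',(330,170,480,300),5)"
```

```text
top S [-202.5 -257. ] 0.39 [397.4 260.9]
top L [-131.9 -344.9] 0.26 [428.  229.1]
top S [-114.2 -259.3] 0.32 [393.4 226.5]
top S [ -42.8 -369.1] 0.47 [431.7 193.9]
top L [ -38.8 -266.8] 0.23 [392.6 197.1]
scene S [-201.8 -257.4] 1.0 [344.7 305.1]
scene L [-127.2 -342.2] 0.38 [397.4 299.1]
scene S [ -38.6 -367.4] 1.27 [426.3 280.9]
scene S [-113.1 -259.4] 0.93 [367.5 280.2]
scene L [ -35.1 -265.2] 0.36 [387.3 259.4]
t 0.9 p [129.9 560.1 239.6] r [1.372 1.571 1.144] F [ 0.6 -0.   0.1] w 92.0 q [ 1.13  0.16  1.6   0.    1.39 -0.21]
tool_st [-408.1  620.   239.6]
tool y angle to station y, deg: -18.56
```

View pics/a1.png

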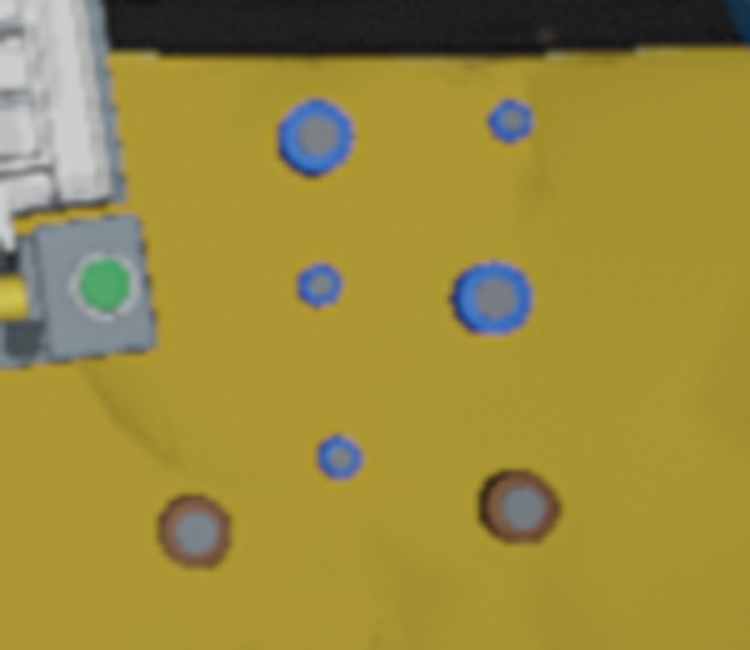

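The close crop (5x, origin 330,170) shows the large blue plugs at (315,137) and (492,298), and the small ones at (510,121), (320,286) and (340,458). The brown ones at (195,532) and (518,507) stay out. The move was refused, so I'll write complete rows.

Emit:
move_arm(
  deltas=[
    {"dx": -30, "dy": 0, "dz": 0, "spin": -9.3},
  ],
  grip=50,
  squeeze=15,
)

```text
time: 1.08
tool_pos: [0.1292, 0.5586, 0.2672]
tcp_rot: [-1.949, 1.565, -2.01]
force: [0.0, -0.3, 0.9]
gripper_width: 0.0842
```

Emit:
move_arm(
  deltas=[
    {"dx": -30, "dy": 0, "dz": 0, "spin": -9.26},
    {"dx": -30, "dy": 0, "dz": 50, "spin": 0},
    {"dx": 0, "dy": -30, "dz": 50, "spin": 0},
    {"dx": 0, "dy": -40, "dz": 50, "spin": 0},
    {"dx": 0, "dy": -50, "dz": 56, "spin": 0},
    {"dx": 0, "dy": -60, "dz": 0, "spin": 0},
    {"dx": 0, "dy": -60, "dz": 0, "spin": 0},
    {"dx": 0, "dy": -60, "dz": 0, "spin": 0},
    {"dx": 0, "dy": -60, "dz": 0, "spin": 0},
    {"dx": 0, "dy": -60, "dz": 0, "spin": 0},
    {"dx": 0, "dy": -60, "dz": 0, "spin": 0},
  ],
)

```text
time: 2.45
tool_pos: [0.3694, 0.1087, 0.3298]
tcp_rot: [-0.15, 1.57, -0.053]
force: [1.0, -0.6, 1.1]
gripper_width: 0.0501
```

Emit:
move_arm(
  deltas=[
    {"dx": 0, "dy": -60, "dz": 0, "spin": 0},
    {"dx": 0, "dy": -60, "dz": 0, "spin": 0},
    {"dx": 0, "dy": -60, "dz": 0, "spin": 0},
    {"dx": 0, "dy": -60, "dz": 0, "spin": 0},
    {"dx": 0, "dy": -60, "dz": 0, "spin": 0},
    {"dx": 30, "dy": -60, "dz": 0, "spin": 0},
    {"dx": 50, "dy": -37, "dz": 0, "spin": 0},
    {"dx": 60, "dy": 0, "dz": 0, "spin": 0},
    {"dx": 60, "dy": 0, "dz": 0, "spin": 0},
    {"dx": 0, "dy": 0, "dz": 0, "spin": 0},
  ],
)

```text
time: 3.7
tool_pos: [0.4045, -0.2777, 0.1273]
tcp_rot: [2.194, 1.56, 2.29]
force: [0.3, -0.0, 0.4]
gripper_width: 0.0498
```

```bash
python3 where.py
```

```text
top L [-132.1 -345. ] 0.27 [428.1 229.2]
top S [-114.2 -259.3] 0.43 [393.4 226.6]
top S [ -42.8 -369.1] 0.47 [431.7 193.9]
top L [ -39.  -266.9] 0.25 [392.6 197.1]
scene S [-203.  -258.5] 1.35 [344.8 305.8]
scene L [-127.5 -342.4] 0.4 [397.4 299.3]
scene S [ -38.7 -367.1] 1.27 [426.1 280.8]
scene S [-113.  -259.5] 0.99 [367.6 280.2]
scene L [ -35.1 -264.9] 0.36 [387.2 259.3]
t 3.8 p [ 407.9 -281.4  133.4] r [-0.963  1.569 -0.867] F [-0.3  0.6  0.3] w 50.0 q [-0.85  0.06  1.92 -0.    1.16 -2.52]
tool_st [-212.  -244.3  133.4]
tool y angle to station y, deg: 0.02
```

Emit:
move_arm(
  deltas=[
    {"dx": 20, "dy": -13, "dz": 9.5, "spin": 0},
    {"dx": 35, "dy": 0, "dz": 0, "spin": 0},
    {"dx": 35, "dy": 0, "dz": 0, "spin": 0},
    {"dx": 14, "dy": 0, "dz": 0, "spin": 0},
    {"dx": 0, "dy": 0, "dz": 0, "spin": 0},
  ],
)

```text
time: 4.42
tool_pos: [0.4189, -0.2936, 0.0292]
tcp_rot: [-0.953, 1.569, -0.857]
force: [-0.6, -0.6, -0.1]
gripper_width: 0.0501
```

Run:
```python
from h import *
s=st(); print(to_st(s['tool_pos']).round(1)); save('scene','b1',(290,200,450,340),5)
```

```text
t 4.42 p [ 418.9 -293.6   29.2] r [-0.953  1.569 -0.857] F [-0.6 -0.6 -0.1] w 50.1 q [-0.85  0.27  1.92 -0.    0.94 -2.52]
[-202.3 -257.6   29.2]
```

View pics/b1.png

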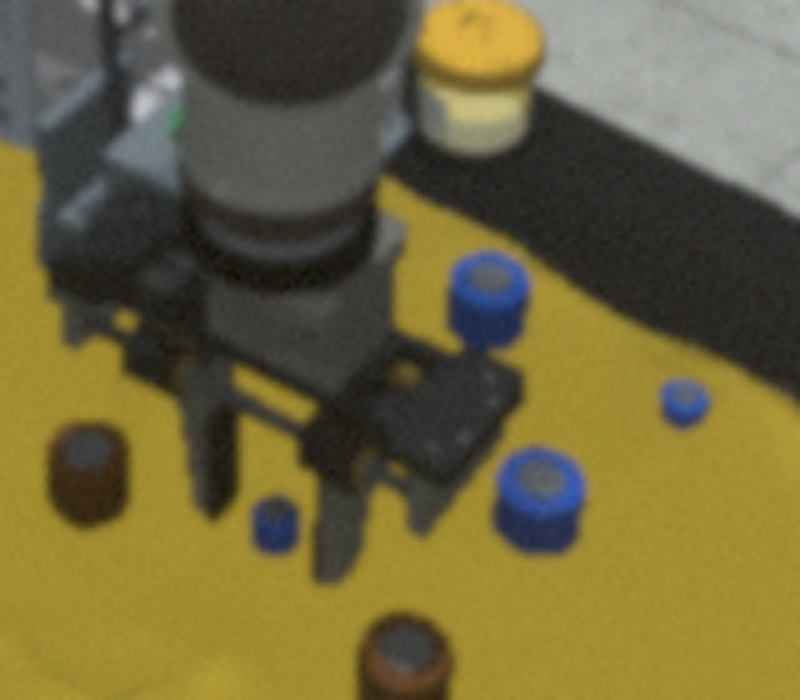

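The small plug at (275,525) stands between the fingers. I'll close on it.

Emit:
move_arm(
  deltas=[
    {"dx": 0, "dy": 0, "dz": 0, "spin": 0},
    {"dx": 0, "dy": 0, "dz": 0, "spin": 0},
    {"dx": 0, "dy": 0, "dz": 0, "spin": 0},
    {"dx": -20, "dy": 0, "dz": 0, "spin": 0},
    {"dx": -45, "dy": 0, "dz": 0, "spin": 0},
    {"dx": -45, "dy": 0, "dz": 0, "spin": 0},
    {"dx": -45, "dy": 0, "dz": 20, "spin": 0},
    {"dx": -45, "dy": 0, "dz": 40, "spin": 0},
    {"dx": -45, "dy": 0, "dz": 45, "spin": 0},
    {"dx": 0, "dy": 0, "dz": 45, "spin": 0},
  ],
  grip=12,
  squeeze=20,
)

```text
time: 5.72
tool_pos: [0.5695, -0.2795, 0.2775]
tcp_rot: [-0.759, 1.561, -0.663]
force: [0.4, -0.7, 0.3]
gripper_width: 0.0214
```

```bash
python3 where.py
```

```text
top S [-114.5 -259. ] 0.63 [393.3 226.7]
top S [-128.5 -338.8] 0.15 [424.9 228.2]
top S [ -33.8 -256.8] 0.67 [388.1 196. ]
scene S [-127.5 -343.4] 0.31 [397.6 301.3]
scene S [-114.9 -260.5] 1.23 [367.5 280.9]
scene S [ -38.3 -367.2] 1.24 [426.2 280.7]
scene L [ -34.9 -265. ] 0.38 [387.2 259.3]
t 5.83 p [ 569.5 -277.5  271.7] r [-0.054  1.569  0.045] F [-0.2 -0.3 -0.4] w 21.2 q [-0.64  0.29  1.38  0.    1.47 -2.31]
tool_st [ -50.9 -256.   271.7]
tool y angle to station y, deg: 0.16
```

Emit:
move_arm(
  deltas=[
    {"dx": 0, "dy": 30, "dz": 43, "spin": 0},
    {"dx": 0, "dy": 45, "dz": 43, "spin": 0},
    {"dx": 0, "dy": 50, "dz": 0, "spin": 0},
    {"dx": 0, "dy": 50, "dz": 0, "spin": 0},
    {"dx": 0, "dy": 50, "dz": 0, "spin": 0},
    {"dx": 0, "dy": 40, "dz": 0, "spin": 0},
    {"dx": 0, "dy": 0, "dz": 0, "spin": 0},
    {"dx": 25, "dy": 0, "dz": 0, "spin": 0},
    {"dx": 0, "dy": 0, "dz": 0, "spin": 0},
  ],
)

```text
time: 6.95
tool_pos: [0.625, -0.0074, 0.2443]
tcp_rot: [2.948, 1.566, 3.043]
force: [-0.4, -0.3, -0.2]
gripper_width: 0.0212
```

Run:
```python
from h import *
s=st(); print(to_st(s['tool_pos']).round(1)); save('scene','b2',(220,90,380,230),5);save('top','b2t',(180,120,380,260),4)
```

```text
t 6.95 p [625.   -7.4 244.3] r [2.948 1.566 3.043] F [-0.4 -0.3 -0.2] w 21.2 q [-0.2   0.29  1.44 -0.    1.42 -1.87]
[ 30.3   7.6 244.3]
```

View pics/b2.png

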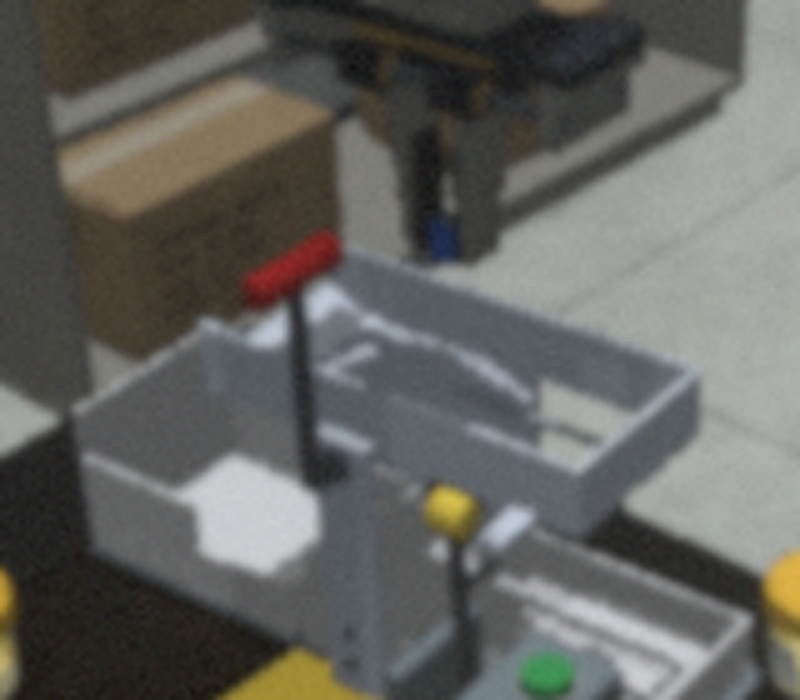

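View pics/b2t.png

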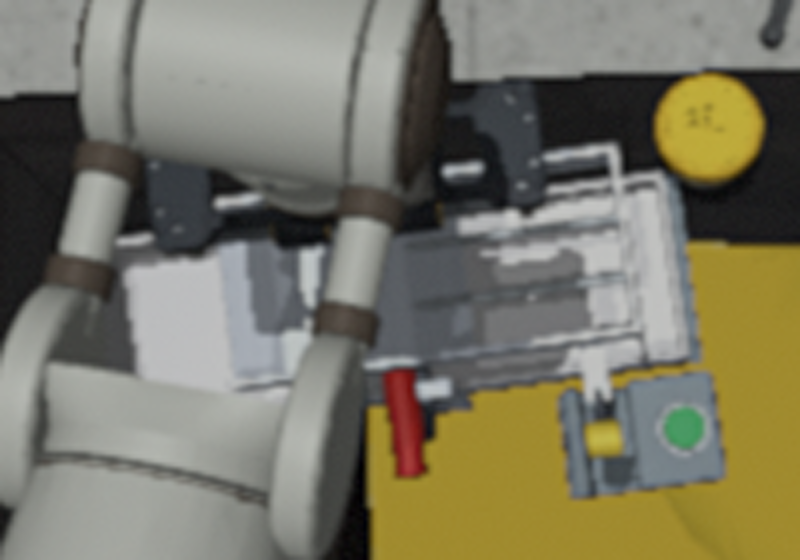

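Emit:
move_arm(
  deltas=[
    {"dx": 30, "dy": 1, "dz": 5, "spin": 0},
    {"dx": 25, "dy": 0, "dz": 0, "spin": 0},
    {"dx": 6, "dy": 0, "dz": 0, "spin": 0},
    {"dx": 0, "dy": 0, "dz": 0, "spin": 0},
    {"dx": 0, "dy": 0, "dz": 0, "spin": 0},
  ],
)

```text
time: 7.68
tool_pos: [0.6325, -0.0052, 0.1877]
tcp_rot: [-0.307, 1.568, -0.211]
force: [-0.1, 0.0, -0.3]
gripper_width: 0.0213
```

Emit:
move_arm(
  deltas=[
    {"dx": 0, "dy": 0, "dz": 0, "spin": 0},
    {"dx": 0, "dy": 0, "dz": 0, "spin": 0},
    {"dx": 0, "dy": 0, "dz": 0, "spin": 0},
    {"dx": -30, "dy": 0, "dz": 0, "spin": 0},
    {"dx": -50, "dy": 0, "dz": 0, "spin": 0},
    {"dx": -15, "dy": 0, "dz": 0, "spin": 0},
    {"dx": 0, "dy": -40, "dz": 0, "spin": 0},
    {"dx": 0, "dy": -50, "dz": 0, "spin": 0},
    {"dx": 0, "dy": -50, "dz": 0, "spin": 0},
    {"dx": 0, "dy": -50, "dz": 0, "spin": 0},
    {"dx": 0, "dy": -50, "dz": -35, "spin": 0},
    {"dx": 0, "dy": -30, "dz": -45, "spin": 0},
  ],
  grip=32,
)

```text
time: 9.18
tool_pos: [0.5766, -0.2834, 0.2789]
tcp_rot: [2.604, 1.569, 2.699]
force: [-1.2, -0.8, 1.1]
gripper_width: 0.0319
```

```bash
python3 where.py;python3 - <<'E'
from h import *
save('scene','b3',(220,90,380,230),5);save('top','b3t',(180,120,480,300),2.6)
E
```

```text
top S [-124.6 -335.2] 1.26 [423.3 226.8]
top S [-114.2 -258.8] 0.63 [393.2 226.6]
top S [ -45.9 -266. ] 0.01 [392.3 200.1]
top S [ -46.  -368.3] 1.06 [431.6 195.1]
top S [66.8 23.3] 0.09 [277.  171.9]
scene S [-128.2 -343.7] 0.3 [397.5 301.6]
scene S [-115.  -260.6] 1.29 [367.5 280.9]
scene S [ -38.3 -367.2] 1.24 [426.2 280.7]
scene L [ -34.9 -265.1] 0.37 [387.2 259.3]
t 9.28 p [ 574.3 -284.7  279.4] r [2.948 1.568 3.039] F [0.5 0.6 0.5] w 31.9 q [-0.65  0.31  1.34 -0.    1.49 -2.31]
tool_st [ -46.7 -263.6  279.4]
tool y angle to station y, deg: -0.31
```

View pics/b3t.png

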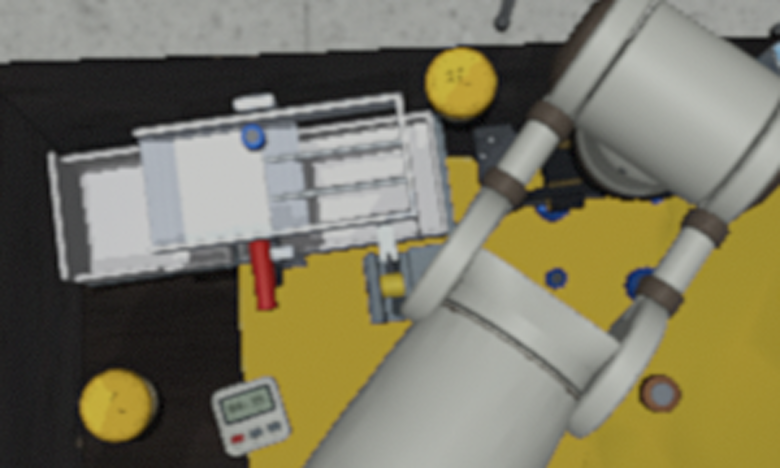

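View pics/b3.png

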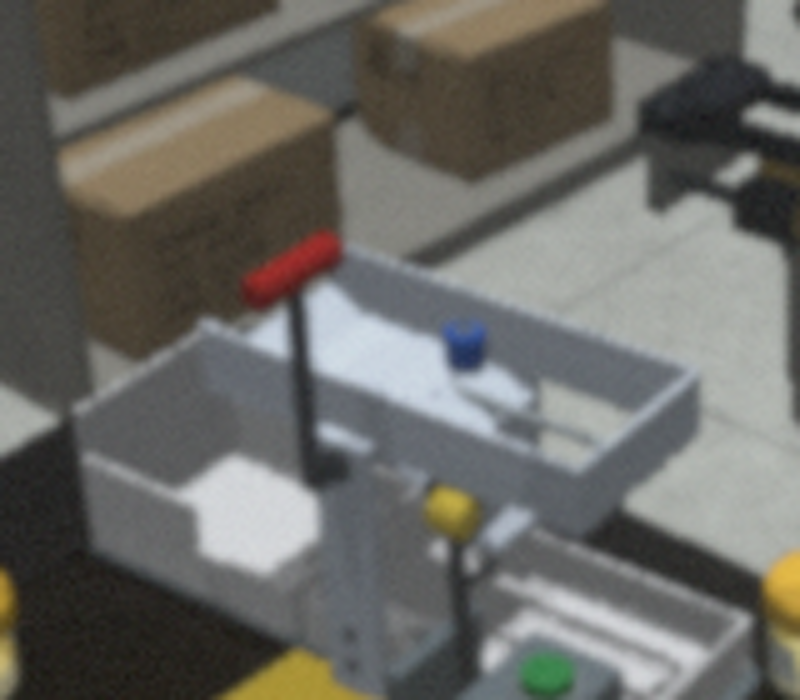

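Emit:
move_arm(
  deltas=[
    {"dx": 0, "dy": 4.5, "dz": -33, "spin": 0},
    {"dx": 20, "dy": 0, "dz": -34, "spin": 0},
    {"dx": 20, "dy": 0, "dz": 0, "spin": 10},
    {"dx": 20, "dy": 0, "dz": 0, "spin": 10},
    {"dx": 20, "dy": 0, "dz": 0, "spin": 10},
    {"dx": 20, "dy": 0, "dz": 0, "spin": 10},
    {"dx": 0, "dy": 0, "dz": 0, "spin": 10},
    {"dx": 0, "dy": 0, "dz": 0, "spin": 10},
    {"dx": 0, "dy": 0, "dz": 0, "spin": 10},
    {"dx": 0, "dy": 0, "dz": 0, "spin": 10},
    {"dx": 0, "dy": 0, "dz": 0, "spin": 10},
    {"dx": 0, "dy": 0, "dz": 0, "spin": 0},
  ],
  grip=46,
)

```text
time: 10.88
tool_pos: [0.5116, -0.282, 0.1805]
tcp_rot: [3.102, 1.57, 1.631]
force: [-0.8, -0.5, 0.7]
gripper_width: 0.0457
```

```bash
python3 where.py; python3 -c "
from h import *
print(to_st(plane('top',(357,152),.06)))"
```

```text
top S [-114.2 -256. ] 1.48 [392.1 226.7]
top S [66.6 23.3] 0.11 [277.  171.9]
scene L [-127.5 -342.2] 0.38 [397.3 299.2]
scene S [-115.8 -260.9] 1.5 [367.5 281.2]
scene S [ -38.7 -367.1] 1.27 [426.1 280.8]
scene L [ -34.9 -265.5] 0.42 [387.4 259.4]
t 10.97 p [ 511.3 -282.4  180.6] r [-2.977  1.57   1.836] F [-0.7 -0.2 -0.2] w 46.0 q [-0.71  0.23  1.63  0.    1.28 -0.81]
tool_st [-109.3 -255.3  180.6]
tool y angle to station y, deg: -89.74
[  81.98689683 -188.61378766   60.        ]
```

Emit:
move_arm(
  deltas=[
    {"dx": 40, "dy": -4.7, "dz": 4, "spin": 0},
    {"dx": 45, "dy": 0, "dz": 0, "spin": 0},
    {"dx": 45, "dy": 0, "dz": 0, "spin": 0},
    {"dx": 21, "dy": 0, "dz": 0, "spin": 0},
    {"dx": 0, "dy": 0, "dz": 0, "spin": 0},
  ],
)

```text
time: 11.6
tool_pos: [0.5061, -0.2869, 0.0284]
tcp_rot: [-2.457, 1.568, 2.354]
force: [0.2, -0.2, -0.2]
gripper_width: 0.046
```

Run:
```python
from h import *
s=st(); print(to_st(s['tool_pos']).round(1)); save('scene','b4',(290,200,450,340),5)
```

```text
t 11.6 p [ 506.1 -286.9   28.4] r [-2.457  1.568  2.354] F [ 0.2 -0.2 -0.2] w 46.0 q [-0.72  0.43  1.72  0.    1.   -0.82]
[-114.9 -259.2   28.4]
```

View pics/b4.png

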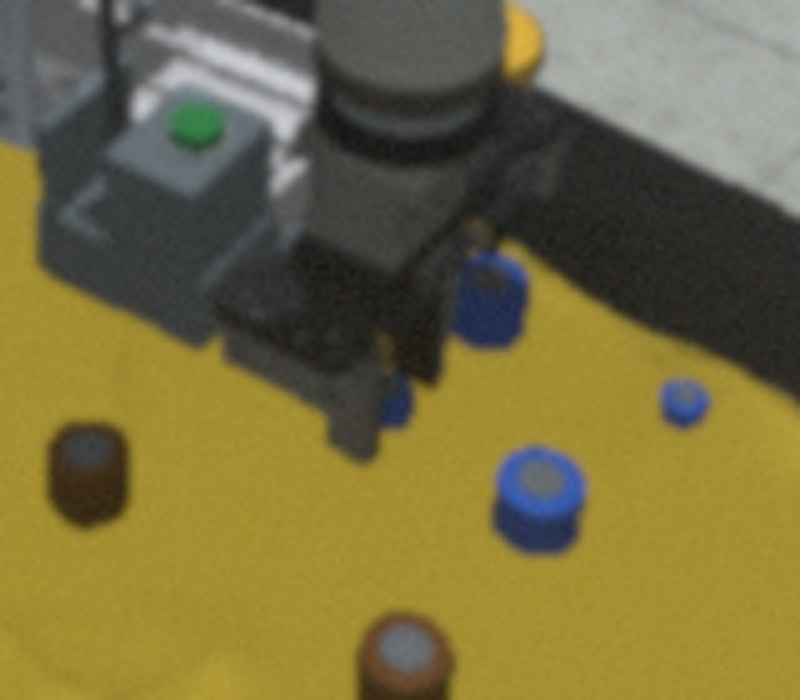

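The plug at (395,400) is between the jaws. Next I close, lift, and spin back on the way up.

Emit:
move_arm(
  deltas=[
    {"dx": 0, "dy": 0, "dz": 0, "spin": 0},
    {"dx": 0, "dy": 0, "dz": 0, "spin": 0},
    {"dx": 0, "dy": 0, "dz": 0, "spin": 0},
    {"dx": -25, "dy": 0, "dz": 0, "spin": 0},
    {"dx": -45, "dy": 0, "dz": 0, "spin": 0},
    {"dx": -45, "dy": 0, "dz": 0, "spin": 0},
    {"dx": -45, "dy": 30, "dz": 0, "spin": 0},
    {"dx": -45, "dy": 45, "dz": 0, "spin": 0},
    {"dx": -40, "dy": 45, "dz": 0, "spin": 0},
    {"dx": 0, "dy": 0, "dz": 0, "spin": -10},
    {"dx": 0, "dy": 0, "dz": 0, "spin": -10},
    {"dx": 0, "dy": 0, "dz": 0, "spin": -10},
  ],
  grip=12,
)

```text
time: 13.15
tool_pos: [0.6251, -0.2761, 0.274]
tcp_rot: [-2.571, 1.571, 2.767]
force: [-1.0, 0.3, 0.0]
gripper_width: 0.0217
```

Emit:
move_arm(
  deltas=[
    {"dx": 0, "dy": 0, "dz": 0, "spin": -10},
    {"dx": 0, "dy": 0, "dz": 0, "spin": -10},
    {"dx": 0, "dy": 0, "dz": 0, "spin": -10},
    {"dx": 0, "dy": 0, "dz": 0, "spin": -10},
    {"dx": 0, "dy": 0, "dz": 0, "spin": -10},
    {"dx": 0, "dy": 0, "dz": 0, "spin": -10},
    {"dx": 0, "dy": 0, "dz": 0, "spin": 0},
  ],
)

```text
time: 14.02
tool_pos: [0.6249, -0.2762, 0.274]
tcp_rot: [2.554, 1.571, 2.649]
force: [-0.7, -0.9, 0.7]
gripper_width: 0.0212
```

```bash
python3 where.py
```

```text
top L [-132.8 -346.2] 0.36 [428.6 229.4]
top S [ -34.9 -271. ] 0.05 [393.6 195.7]
top S [66.6 23.3] 0.11 [277.  171.9]
scene L [-127.4 -342.2] 0.38 [397.3 299.2]
scene S [ -38.7 -368.7] 1.5 [426.8 281.1]
scene S [ -35.7 -265.6] 0.32 [387.1 261.4]
t 14.12 p [ 625.  -276.2  274. ] r [2.397 1.571 2.491] F [-0.6 -0.4  0.3] w 21.1 q [-0.59  0.42  1.21  0.    1.51 -2.26]
tool_st [   4.5 -260.   274. ]
tool y angle to station y, deg: -0.17
```

Emit:
move_arm(
  deltas=[
    {"dx": 0, "dy": 35, "dz": 4.5, "spin": 0},
    {"dx": 0, "dy": 50, "dz": 0, "spin": 0},
    {"dx": 0, "dy": 50, "dz": 0, "spin": 0},
    {"dx": 0, "dy": 50, "dz": 0, "spin": 0},
    {"dx": 0, "dy": 50, "dz": 0, "spin": 0},
    {"dx": 0, "dy": 33.5, "dz": 0, "spin": 0},
    {"dx": 10, "dy": 0, "dz": 0, "spin": 0},
    {"dx": 30, "dy": 0, "dz": 0, "spin": 0},
    {"dx": 20, "dy": 0, "dz": 0, "spin": 0},
    {"dx": 0, "dy": 0, "dz": 0, "spin": 0},
  ],
)

```text
time: 15.38
tool_pos: [0.6025, -0.0092, 0.2116]
tcp_rot: [2.88, 1.566, 2.974]
force: [-0.4, 0.0, -0.1]
gripper_width: 0.021
```

Run:
```python
from h import *
s=st(); print(to_st(s['tool_pos']).round(1)); save('scene','b5',(220,90,380,230),5)
```

```text
t 15.38 p [602.5  -9.2 211.6] r [2.88  1.566 2.974] F [-0.4  0.  -0.1] w 21.0 q [-0.22  0.25  1.54 -0.    1.35 -1.88]
[  7.7   7.9 211.6]
```

View pics/b5.png

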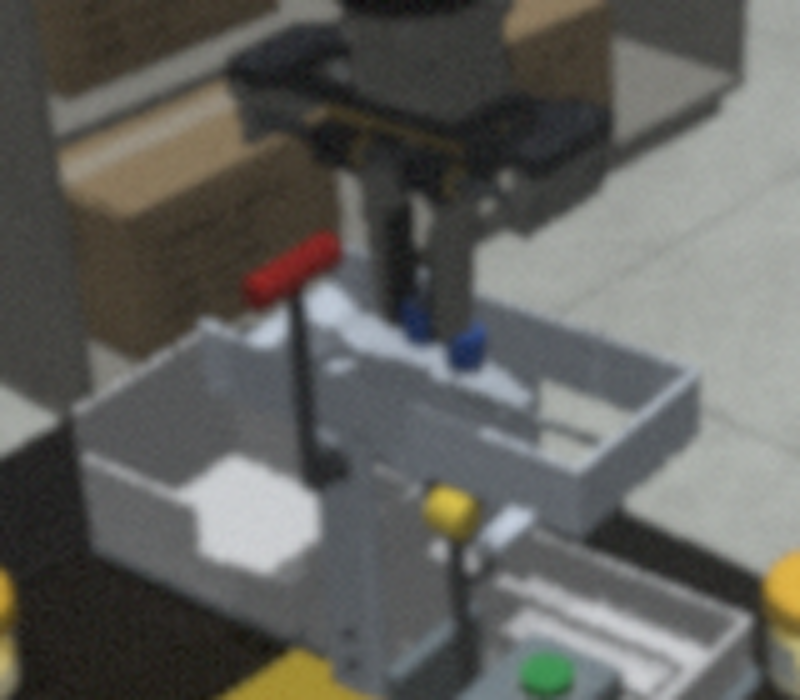

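Emit:
move_arm(
  deltas=[
    {"dx": 20, "dy": 0.5, "dz": 1, "spin": 0},
    {"dx": 7, "dy": 0, "dz": 0, "spin": 0},
    {"dx": 0, "dy": 0, "dz": 0, "spin": 0},
    {"dx": 0, "dy": 0, "dz": 0, "spin": 0},
  ],
)

```text
time: 15.92
tool_pos: [0.605, -0.008, 0.1875]
tcp_rot: [-0.367, 1.57, -0.271]
force: [0.4, -1.1, 0.2]
gripper_width: 0.0214
```

Emit:
move_arm(
  deltas=[
    {"dx": 0, "dy": 0, "dz": 0, "spin": 0},
    {"dx": 0, "dy": 0, "dz": 0, "spin": 0},
    {"dx": 0, "dy": 0, "dz": 0, "spin": 0},
    {"dx": -30, "dy": 0, "dz": 0, "spin": 0},
    {"dx": -50, "dy": 0, "dz": 0, "spin": 0},
    {"dx": -15, "dy": 0, "dz": 0, "spin": 0},
    {"dx": 0, "dy": -40, "dz": 0, "spin": 0},
    {"dx": 0, "dy": -55, "dz": 0, "spin": 0},
    {"dx": 0, "dy": -55, "dz": 0, "spin": 0},
    {"dx": 0, "dy": -55, "dz": 0, "spin": 0},
    {"dx": 0, "dy": -55, "dz": -25, "spin": 0},
    {"dx": 0, "dy": -55, "dz": -25, "spin": 0},
  ],
  grip=32,
)

```text
time: 17.42
tool_pos: [0.5843, -0.3278, 0.2805]
tcp_rot: [2.31, 1.569, 2.407]
force: [-0.3, 0.6, 0.6]
gripper_width: 0.0323
```

```bash
python3 where.py;python3 - <<'E'
from h import *
save('scene','b6',(220,90,380,230),4);save('top','b6t',(180,120,480,300),2.6)
E
```

```text
top S [-125.1 -354.9] 0.69 [431.  226.1]
top S [ -40.2 -368.7] 0.2 [431.4 192.9]
top S [31.7 23.9] 0.04 [278.3 185. ]
top S [66.6 23.3] 0.11 [277.  171.9]
scene S [-128.5 -343.4] 0.22 [397.3 301.6]
scene S [ -38.3 -367. ] 1.27 [426.2 280.7]
scene L [ -35.2 -265.1] 0.39 [387.2 259.4]
t 17.52 p [ 582.3 -331.8  280.2] r [-3.016  1.568 -2.927] F [-0.   1.3 -1.3] w 31.8 q [-0.7   0.38  1.25 -0.    1.51 -2.36]
tool_st [ -43.3 -311.3  280.2]
tool y angle to station y, deg: -0.39
```

View pics/b6t.png

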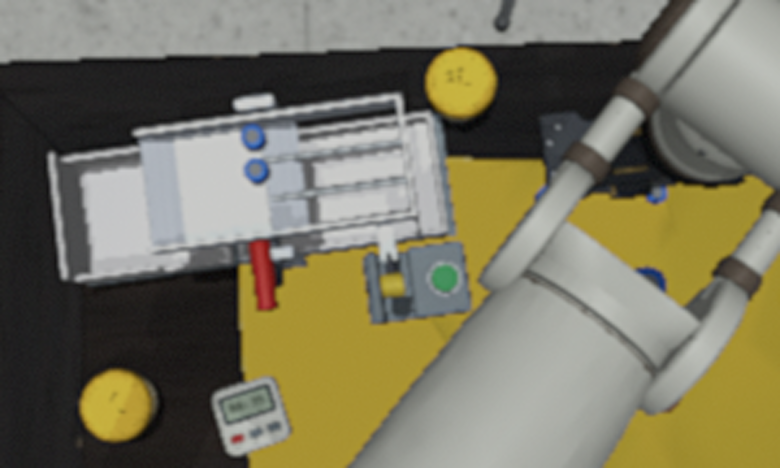

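View pics/b6.png

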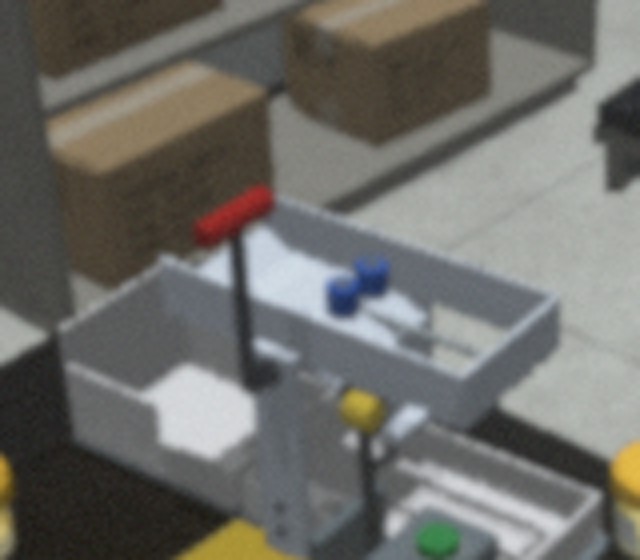

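Emit:
move_arm(
  deltas=[
    {"dx": 20, "dy": -30, "dz": 2.5, "spin": 0},
    {"dx": 45, "dy": -26.7, "dz": 0, "spin": 0},
    {"dx": 50, "dy": 0, "dz": 0, "spin": 0},
    {"dx": 50, "dy": 0, "dz": 0, "spin": 0},
    {"dx": 45, "dy": 0, "dz": 0, "spin": 0},
    {"dx": 0, "dy": 0, "dz": 0, "spin": 0},
  ],
  grip=46,
)

```text
time: 18.38
tool_pos: [0.5912, -0.3781, 0.0668]
tcp_rot: [2.267, 1.56, 2.365]
force: [-0.2, 0.4, 0.9]
gripper_width: 0.0461
```

```bash
python3 where.py
```

```text
top L [ -39.2 -266.6] 0.28 [392.5 197.2]
top S [31.7 23.9] 0.04 [278.3 185. ]
top S [66.6 23.3] 0.11 [277.  171.9]
scene L [-127.2 -342.2] 0.39 [397.4 299.1]
scene S [ -40.5 -368.1] 1.75 [426.2 281.5]
scene L [ -35.3 -264.6] 0.45 [387.  259.3]
t 18.48 p [ 594.2 -381.7   73.3] r [-0.668  1.57  -0.57 ] F [-0.   0.2 -0.3] w 46.0 q [-0.74  0.64  1.31  0.    1.19 -2.41]
tool_st [ -36.3 -362.1   73.3]
tool y angle to station y, deg: 0.1
```

Emit:
move_arm(
  deltas=[
    {"dx": 10, "dy": -6, "dz": -4, "spin": 0},
    {"dx": 25, "dy": 0, "dz": 0, "spin": 0},
    {"dx": 9.5, "dy": 0, "dz": 0, "spin": 0},
    {"dx": 0, "dy": 0, "dz": 0, "spin": 0},
  ],
)

```text
time: 18.98
tool_pos: [0.5896, -0.389, 0.0276]
tcp_rot: [2.374, 1.57, 2.47]
force: [-0.6, 0.4, -0.4]
gripper_width: 0.0459
```

Run:
```python
from h import *
s=st(); print(to_st(s['tool_pos']).round(1)); save('scene','b7',(330,200,490,340),5)
```

```text
t 18.98 p [ 589.6 -389.    27.6] r [2.374 1.57  2.47 ] F [-0.6  0.4 -0.4] w 45.9 q [-0.75  0.7   1.32 -0.    1.12 -2.42]
[ -41.6 -368.9   27.6]
```

View pics/b7.png

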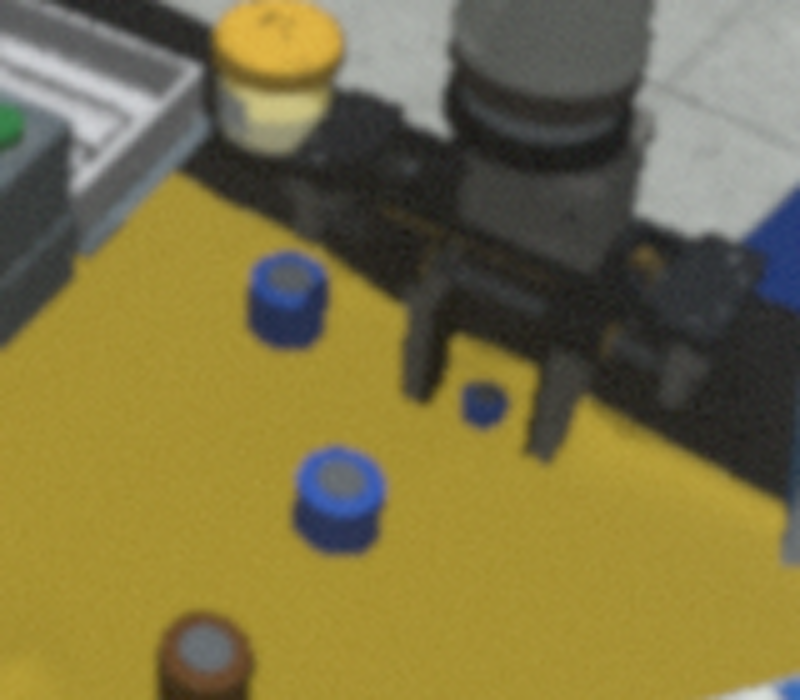

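The small plug at (485,405) is between the fingers. I'll close on it and carry it over.

Emit:
move_arm(
  deltas=[
    {"dx": 0, "dy": 0, "dz": 0, "spin": 0},
    {"dx": 0, "dy": 0, "dz": 0, "spin": 0},
    {"dx": 0, "dy": 0, "dz": 0, "spin": 0},
    {"dx": -25, "dy": 0, "dz": 0, "spin": 0},
    {"dx": -45, "dy": 0, "dz": 0, "spin": 0},
    {"dx": -45, "dy": 0, "dz": 0, "spin": 0},
    {"dx": -45, "dy": 20, "dz": 24, "spin": 0},
    {"dx": -45, "dy": 40, "dz": 0, "spin": 0},
    {"dx": -42, "dy": 40, "dz": 0, "spin": 0},
    {"dx": 0, "dy": 50, "dz": 0, "spin": 0},
    {"dx": 0, "dy": 50, "dz": 0, "spin": 0},
    {"dx": 0, "dy": 0, "dz": 0, "spin": 0},
  ],
  grip=12,
)

```text
time: 20.52
tool_pos: [0.5944, -0.1843, 0.2751]
tcp_rot: [0.751, 1.57, 0.851]
force: [0.3, 0.6, -0.1]
gripper_width: 0.0211
```

```bash
python3 where.py
```

```text
top L [-131.9 -344.9] 0.26 [428.  229.1]
top S [ -41.8 -274.9] 0.08 [395.5 198.1]
top S [31.7 23.9] 0.04 [278.3 185. ]
top S [66.6 23.3] 0.11 [277.  171.9]
scene L [-127.2 -342.2] 0.38 [397.4 299.1]
scene S [ -34.2 -265.7] 0.39 [387.4 261.1]
t 20.62 p [ 594.5 -187.6  274.8] r [-1.313  1.57  -1.216] F [-0.1 -0.4 -0.4] w 20.8 q [-0.5   0.26  1.41 -0.    1.47 -2.17]
tool_st [ -17.4 -168.9  274.8]
tool y angle to station y, deg: 0.05
```

Emit:
move_arm(
  deltas=[
    {"dx": 0, "dy": 40, "dz": 0.5, "spin": 0},
    {"dx": 0, "dy": 50, "dz": 0, "spin": 0},
    {"dx": 0, "dy": 50, "dz": 0, "spin": 0},
    {"dx": 0, "dy": 37.5, "dz": 0, "spin": 0},
    {"dx": 20, "dy": 0, "dz": 0, "spin": 0},
    {"dx": 35, "dy": 0, "dz": 0, "spin": 0},
    {"dx": 5, "dy": 0, "dz": 0, "spin": 0},
    {"dx": 0, "dy": 0, "dz": 0, "spin": 0},
  ],
)

```text
time: 21.62
tool_pos: [0.5782, -0.0117, 0.2149]
tcp_rot: [-1.432, 1.571, -1.337]
force: [-0.3, -0.3, -0.9]
gripper_width: 0.0215
```

Run:
```python
from h import *
s=st(); print(to_st(s['tool_pos']).round(1)); save('scene','b8',(220,90,380,230),5)
```

```text
t 21.62 p [578.2 -11.7 214.9] r [-1.432  1.571 -1.337] F [-0.3 -0.3 -0.9] w 21.5 q [-0.23  0.19  1.62 -0.    1.34 -1.89]
[-16.7   7.7 214.9]
```

View pics/b8.png

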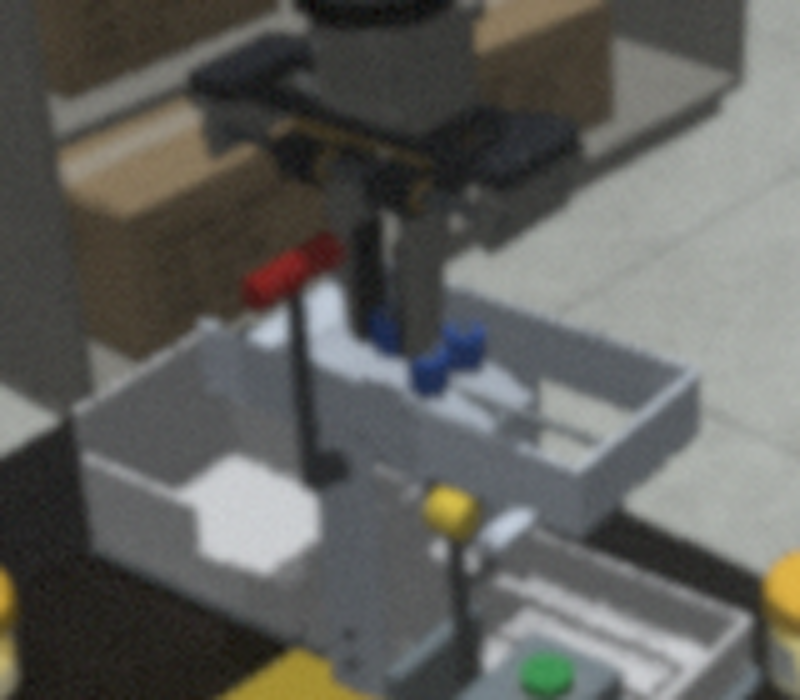

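Emit:
move_arm(
  deltas=[
    {"dx": 20, "dy": 0.5, "dz": 0, "spin": 0},
    {"dx": 9, "dy": 0, "dz": 0, "spin": 0},
    {"dx": 0, "dy": 0, "dz": 0, "spin": 0},
    {"dx": 0, "dy": 0, "dz": 0, "spin": 0},
  ],
)

```text
time: 22.18
tool_pos: [0.5784, -0.0105, 0.1865]
tcp_rot: [-0.328, 1.569, -0.232]
force: [0.7, -0.1, -0.3]
gripper_width: 0.0211
```

Emit:
move_arm(
  deltas=[
    {"dx": 0, "dy": 0, "dz": 0, "spin": 0},
    {"dx": 0, "dy": 0, "dz": 0, "spin": 0},
    {"dx": 0, "dy": 0, "dz": 0, "spin": 0},
    {"dx": -30, "dy": 0, "dz": 0, "spin": 0},
    {"dx": -50, "dy": 0, "dz": 0, "spin": 0},
    {"dx": -15, "dy": 0, "dz": 0, "spin": 0},
    {"dx": 0, "dy": -40, "dz": 0, "spin": 0},
    {"dx": 0, "dy": -50, "dz": 0, "spin": 0},
    {"dx": 0, "dy": -50, "dz": 0, "spin": 0},
    {"dx": 0, "dy": -50, "dz": 0, "spin": 0},
    {"dx": 0, "dy": -50, "dz": -10, "spin": 0},
    {"dx": 0, "dy": -35, "dz": -10, "spin": 0},
  ],
  grip=32,
)

```text
time: 23.68
tool_pos: [0.5835, -0.2879, 0.2789]
tcp_rot: [2.504, 1.569, 2.598]
force: [-0.4, 0.2, -0.3]
gripper_width: 0.0315
```

```bash
python3 where.py;python3 - <<'E'
from h import *
save('scene','b9',(220,90,380,230),4);save('top','b9t',(180,120,480,300),2.6)
E
```

```text
top S [-125.8 -335.4] 0.89 [423.4 227.3]
top S [ -43.8 -264.5] 0.12 [391.6 199.4]
top S [ 1.5 23.7] 0.0 [279.7 196.3]
top S [31.5 23.7] 0.04 [278.4 185.1]
top S [66.6 23.3] 0.11 [277.  171.9]
scene S [-128.2 -343.5] 0.29 [397.4 301.5]
scene L [ -35.  -264.9] 0.38 [387.2 259.3]
t 23.77 p [ 582.8 -289.3  278.7] r [2.918 1.569 3.01 ] F [ 0.2  0.1 -0.3] w 32.1 q [-0.65  0.33  1.31 -0.    1.5  -2.31]
tool_st [ -38.7 -269.   278.7]
tool y angle to station y, deg: -0.25
```

View pics/b9t.png

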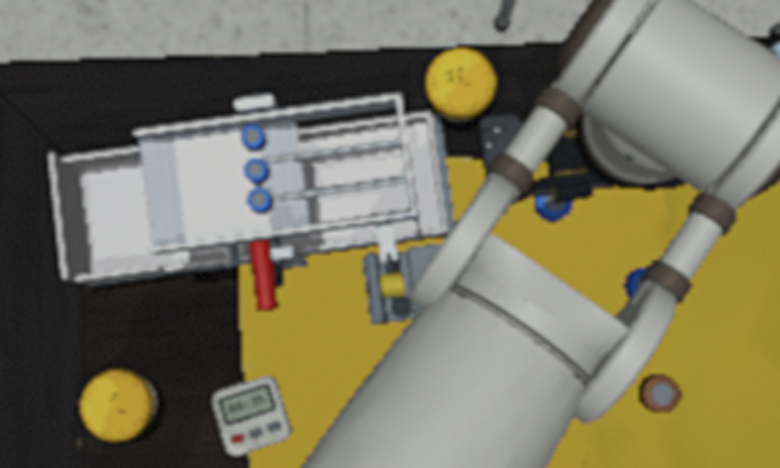

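View pics/b9.png

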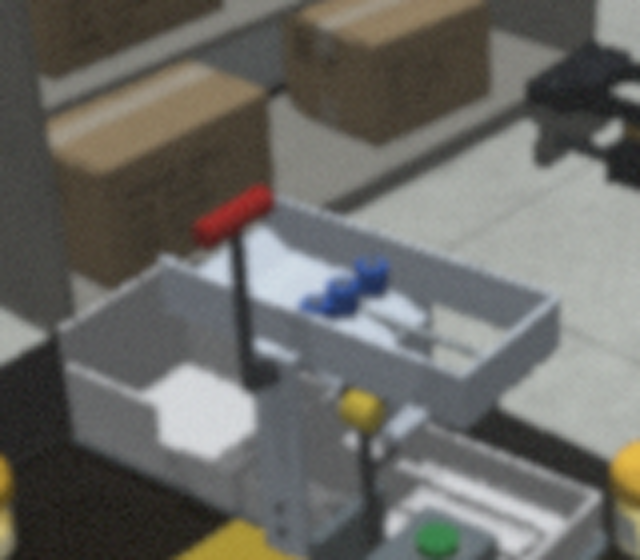

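Emit:
move_arm(
  deltas=[
    {"dx": 20, "dy": 0, "dz": 0, "spin": 10},
    {"dx": 20, "dy": 0, "dz": 0, "spin": 10},
    {"dx": 20, "dy": 0, "dz": 0, "spin": 10},
    {"dx": 20, "dy": 0, "dz": 0, "spin": 10},
    {"dx": 20, "dy": 0, "dz": 0, "spin": 10},
    {"dx": 20, "dy": 0, "dz": 0, "spin": 10},
    {"dx": 20, "dy": 0, "dz": 0, "spin": 10},
    {"dx": 0, "dy": 0, "dz": 0, "spin": 10},
    {"dx": 0, "dy": 0, "dz": 0, "spin": 10},
    {"dx": 0, "dy": 0, "dz": 0, "spin": 0},
  ],
  grip=62,
)

```text
time: 25.12
tool_pos: [0.5846, -0.2842, 0.1403]
tcp_rot: [-2.851, 1.57, 1.961]
force: [0.3, -0.1, 0.7]
gripper_width: 0.0623
```

```bash
python3 where.py
```

```text
top S [-135.4 -355.1] 0.27 [431.6 230.1]
top S [ -40. -259.] 0.37 [389.3 198.2]
top S [ 1.5 23.7] 0.0 [279.7 196.3]
top S [31.4 23.9] 0.03 [278.3 185.1]
top S [66.8 23.3] 0.09 [277.  171.9]
scene S [-126.4 -342.1] 0.41 [397.3 300.7]
scene S [ -37. -266.] 0.22 [387.  261.8]
t 25.23 p [ 584.5 -284.8  140.5] r [-2.842  1.571  1.971] F [-0.6  0.1 -0.4] w 62.3 q [-0.64  0.43  1.46  0.    1.25 -0.74]
tool_st [ -36.6 -264.7  140.5]
tool y angle to station y, deg: -89.74
```

Emit:
move_arm(
  deltas=[
    {"dx": 35, "dy": -0.5, "dz": 1, "spin": 0},
    {"dx": 40, "dy": 0, "dz": 0, "spin": 0},
    {"dx": 28, "dy": 0, "dz": 0, "spin": 0},
    {"dx": 0, "dy": 0, "dz": 0, "spin": 0},
  ],
)

```text
time: 25.72
tool_pos: [0.5821, -0.2852, 0.0348]
tcp_rot: [-2.323, 1.565, 2.488]
force: [0.0, 0.2, 0.9]
gripper_width: 0.0617
```

Run:
```python
from h import *
s=st(); print(to_st(s['tool_pos']).round(1)); save('scene','c1',(330,200,490,340),5)
```

```text
t 25.73 p [ 582.1 -285.2   34.8] r [-2.323  1.565  2.488] F [0.  0.2 0.9] w 61.7 q [-0.64  0.57  1.51  0.    1.07 -0.74]
[ -39.  -264.9   34.8]
```

View pics/c1.png

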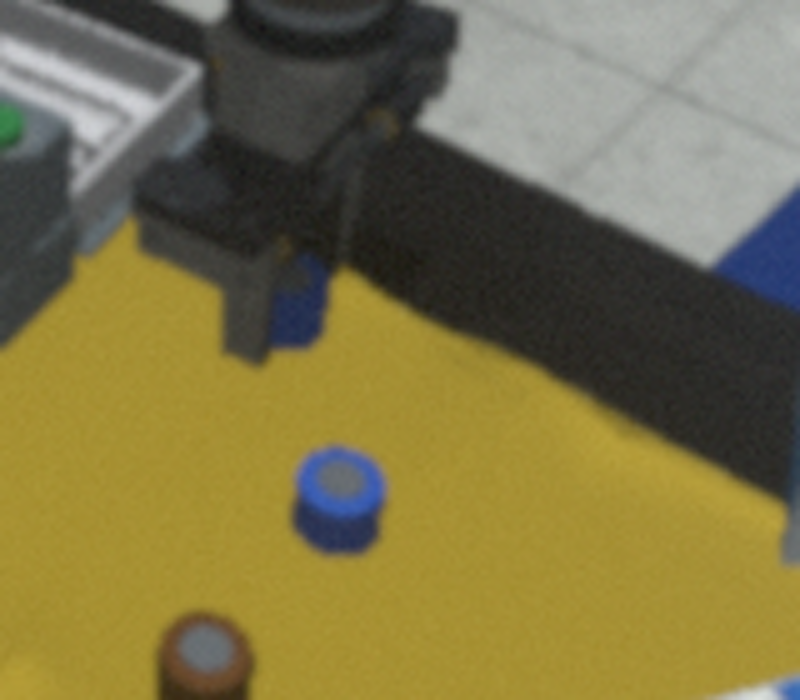

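The large plug at (297,300) is between the jaws. I'll close, lift, shift to x of about 24, and spin back.

Emit:
move_arm(
  deltas=[
    {"dx": 0, "dy": 0, "dz": 0, "spin": 0},
    {"dx": 0, "dy": 0, "dz": 0, "spin": 0},
    {"dx": 0, "dy": 0, "dz": 0, "spin": 0},
  ],
  grip=26,
  squeeze=25,
)

```text
time: 26.15
tool_pos: [0.5846, -0.2875, 0.0389]
tcp_rot: [0.807, 1.569, -0.667]
force: [-0.2, 0.5, 3.0]
gripper_width: 0.0372
```

Emit:
move_arm(
  deltas=[
    {"dx": -25, "dy": 0, "dz": 0, "spin": 0},
    {"dx": -45, "dy": 0, "dz": 0, "spin": 0},
    {"dx": -45, "dy": 0, "dz": 0, "spin": 0},
    {"dx": -45, "dy": 15, "dz": 0, "spin": 0},
    {"dx": -45, "dy": 22, "dz": 0, "spin": 0},
    {"dx": -40, "dy": 24, "dz": 0, "spin": 0},
    {"dx": 0, "dy": 0, "dz": 0, "spin": -10},
    {"dx": 0, "dy": 0, "dz": 0, "spin": -10},
    {"dx": 0, "dy": 0, "dz": 0, "spin": -10},
    {"dx": 0, "dy": 0, "dz": 0, "spin": -10},
    {"dx": 0, "dy": 0, "dz": 0, "spin": -10},
    {"dx": 0, "dy": 0, "dz": 0, "spin": -10},
  ],
)

```text
time: 27.65
tool_pos: [0.6445, -0.2811, 0.2826]
tcp_rot: [2.145, 1.571, 1.723]
force: [1.0, -0.5, -0.3]
gripper_width: 0.0373
```

Emit:
move_arm(
  deltas=[
    {"dx": 0, "dy": 0, "dz": 0, "spin": -10},
    {"dx": 0, "dy": 0, "dz": 0, "spin": -10},
    {"dx": 0, "dy": 0, "dz": 0, "spin": -10},
    {"dx": 0, "dy": 0, "dz": 0, "spin": 0},
  ],
)

```text
time: 28.15
tool_pos: [0.6446, -0.2811, 0.2827]
tcp_rot: [-0.4, 1.571, -0.306]
force: [-0.7, 0.5, -0.7]
gripper_width: 0.037
```

```bash
python3 where.py
```

```text
top L [-131.9 -344.9] 0.26 [428.  229.1]
top S [ 1.5 23.7] 0.0 [279.7 196.3]
top S [31.4 23.9] 0.03 [278.3 185.1]
top S [66.8 23.3] 0.09 [277.  171.9]
top S [  47.3 -312.6] 0.0 [405.  162.7]
scene L [-127.2 -342.1] 0.39 [397.3 299.1]
t 28.25 p [ 644.6 -281.1  282.6] r [0.196 1.571 0.29 ] F [1.4 0.3 0.7] w 37.0 q [-0.58  0.47  1.13  0.    1.54 -2.25]
tool_st [  23.5 -266.8  282.6]
tool y angle to station y, deg: -0.17
```

Emit:
move_arm(
  deltas=[
    {"dx": 0, "dy": 35, "dz": 0, "spin": 0},
    {"dx": 0, "dy": 50, "dz": 0, "spin": 0},
    {"dx": 0, "dy": 50, "dz": 0, "spin": 0},
    {"dx": 0, "dy": 50, "dz": 0, "spin": 0},
    {"dx": 0, "dy": 50, "dz": 0, "spin": 0},
    {"dx": 0, "dy": 50, "dz": 0, "spin": 0},
    {"dx": 0, "dy": 39, "dz": 0, "spin": 0},
    {"dx": 15, "dy": 0, "dz": 0, "spin": 0},
    {"dx": 35, "dy": 0, "dz": 0, "spin": 0},
    {"dx": 5, "dy": 0, "dz": 0, "spin": 0},
    {"dx": 0, "dy": 0, "dz": 0, "spin": 0},
  ],
)

```text
time: 29.62
tool_pos: [0.6135, 0.0406, 0.2275]
tcp_rot: [-2.999, 1.57, -2.905]
force: [0.2, -0.5, 0.7]
gripper_width: 0.0371
```

Run:
```python
from h import *
s=st(); print(to_st(s['tool_pos']).round(1)); save('scene','c2',(220,90,380,230),5)
```

```text
t 29.62 p [613.5  40.6 227.5] r [-2.999  1.57  -2.905] F [ 0.2 -0.5  0.7] w 37.1 q [-0.13  0.27  1.49 -0.    1.38 -1.8 ]
[ 23.5  56.4 227.5]
```

View pics/c2.png

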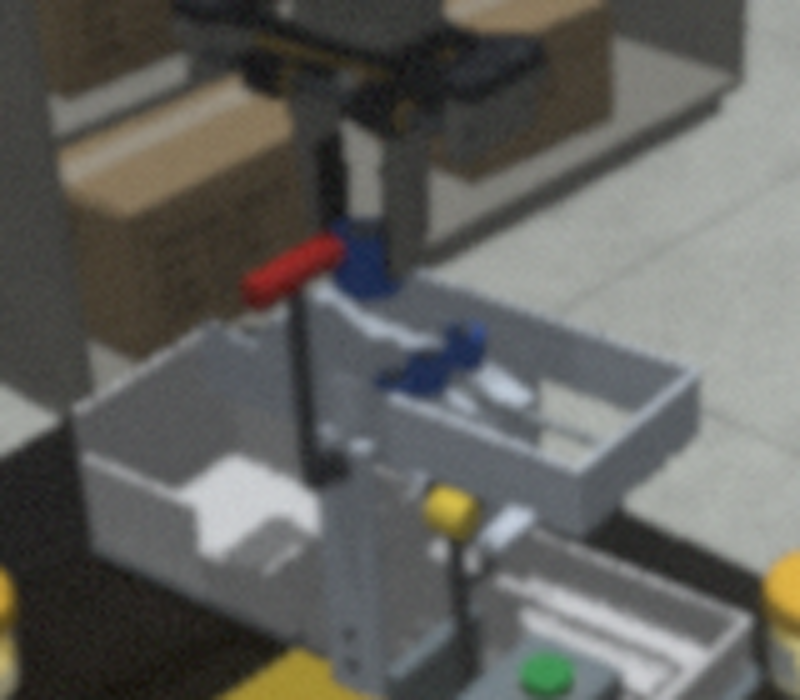

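Emit:
move_arm(
  deltas=[
    {"dx": 20, "dy": 1.6, "dz": 0, "spin": 0},
    {"dx": 15, "dy": 0, "dz": 0, "spin": 0},
    {"dx": 0, "dy": 0, "dz": 0, "spin": 0},
    {"dx": 0, "dy": 0, "dz": 0, "spin": 0},
  ],
)

```text
time: 30.18
tool_pos: [0.6134, 0.043, 0.1926]
tcp_rot: [2.883, 1.571, 2.979]
force: [-0.7, -0.4, -0.3]
gripper_width: 0.0374
```

Emit:
move_arm(
  deltas=[
    {"dx": 0, "dy": 0, "dz": 0, "spin": 0},
    {"dx": 0, "dy": 0, "dz": 0, "spin": 0},
    {"dx": 0, "dy": 0, "dz": 0, "spin": 0},
    {"dx": -30, "dy": 0, "dz": 0, "spin": 0},
    {"dx": -50, "dy": 0, "dz": 0, "spin": 0},
    {"dx": -15, "dy": 0, "dz": 0, "spin": 0},
    {"dx": 0, "dy": -40, "dz": 0, "spin": 0},
    {"dx": 0, "dy": -50, "dz": 0, "spin": 0},
    {"dx": 0, "dy": -50, "dz": 0, "spin": 0},
    {"dx": 0, "dy": -50, "dz": 0, "spin": 0},
    {"dx": 0, "dy": -55, "dz": -30, "spin": 0},
    {"dx": 0, "dy": -55, "dz": -40, "spin": 0},
  ],
  grip=42,
)

```text
time: 31.68
tool_pos: [0.5743, -0.2591, 0.286]
tcp_rot: [2.479, 1.569, 2.575]
force: [0.2, -0.2, -0.1]
gripper_width: 0.0419
```

```bash
python3 where.py;python3 - <<'E'
from h import *
save('scene','c3',(220,90,380,230),4);save('top','c3t',(180,120,480,300),2.6)
E
```

```text
top S [-138.1 -353.8] 0.3 [431.3 231.2]
top S [ 1.6 23.6] 0.01 [279.7 196.3]
top S [31.4 23.9] 0.03 [278.3 185.1]
top L [46.9 82.1] 0.07 [255.3 181.8]
top S [66.8 23.3] 0.09 [277.  171.9]
scene S [-126.6 -341.9] 0.39 [397.1 300.7]
t 31.77 p [ 572.3 -262.5  286.2] r [-2.961  1.568 -2.871] F [-0.2 -0.7 -0. ] w 42.4 q [-0.62  0.27  1.37 -0.    1.5  -2.28]
tool_st [ -46.7 -241.3  286.2]
tool y angle to station y, deg: -0.39
```

View pics/c3t.png

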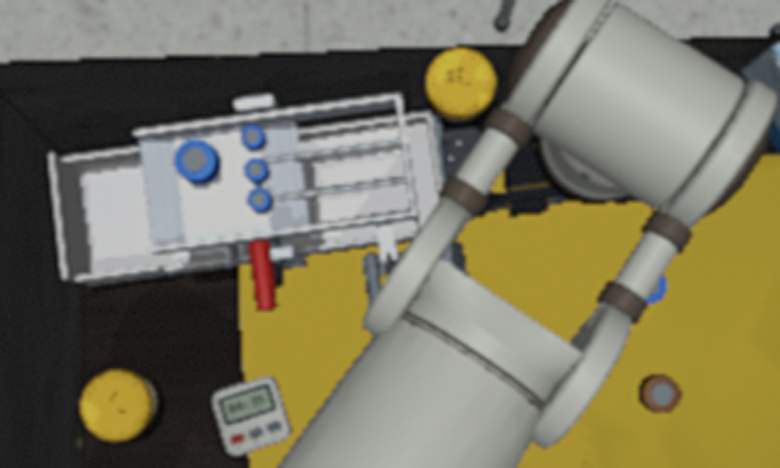

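View pics/c3.png

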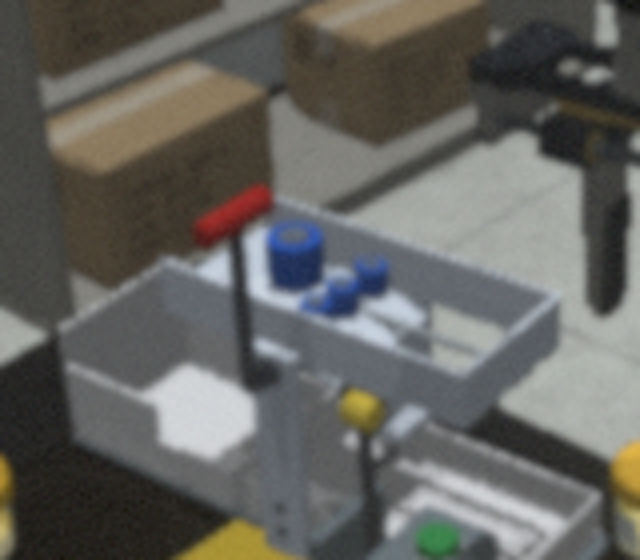

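Emit:
move_arm(
  deltas=[
    {"dx": 20, "dy": -30, "dz": -30, "spin": 0},
    {"dx": 40, "dy": -37, "dz": -30, "spin": 0},
    {"dx": 45, "dy": -36, "dz": -23, "spin": 0},
    {"dx": 45, "dy": 0, "dz": 0, "spin": 0},
    {"dx": 20, "dy": 0, "dz": 0, "spin": 0},
    {"dx": 0, "dy": 0, "dz": 0, "spin": 0},
    {"dx": 0, "dy": 0, "dz": 0, "spin": 0},
  ],
  grip=62,
)

```text
time: 32.75
tool_pos: [0.5042, -0.3682, 0.1198]
tcp_rot: [-0.906, 1.567, -0.808]
force: [-0.1, -0.9, -0.4]
gripper_width: 0.0621
```

```bash
python3 where.py
```

```text
top S [ 1.6 23.6] 0.01 [279.7 196.3]
top S [31.5 23.7] 0.04 [278.4 185.1]
top L [46.8 81.9] 0.07 [255.4 181.8]
top S [66.8 23.3] 0.09 [277.  171.9]
scene S [-128.6 -343.7] 0.24 [397.4 301.7]
t 32.85 p [ 504.  -368.6  120. ] r [-0.921  1.567 -0.824] F [0.7 0.6 0.4] w 61.9 q [-0.82  0.39  1.56  0.    1.19 -2.49]
tool_st [-124.8 -340.4  120. ]
tool y angle to station y, deg: 0.06
```

Emit:
move_arm(
  deltas=[
    {"dx": 30, "dy": -3.3, "dz": -5, "spin": 0},
    {"dx": 35, "dy": 0, "dz": 0, "spin": 0},
    {"dx": 16.5, "dy": 0, "dz": 0, "spin": 0},
    {"dx": 0, "dy": 0, "dz": 0, "spin": 0},
  ],
)

```text
time: 33.35
tool_pos: [0.4978, -0.3714, 0.0358]
tcp_rot: [2.195, 1.57, 2.291]
force: [0.3, -0.2, 1.7]
gripper_width: 0.0619
```

Run:
```python
from h import *
s=st(); print(to_st(s['tool_pos']).round(1)); save('scene','c4',(310,220,470,360),5)
```

```text
t 33.35 p [ 497.8 -371.4   35.8] r [2.195 1.57  2.291] F [ 0.3 -0.2  1.7] w 61.9 q [-0.84  0.5   1.6   0.    1.04 -2.5 ]
[-131.2 -342.5   35.8]
```

View pics/c4.png

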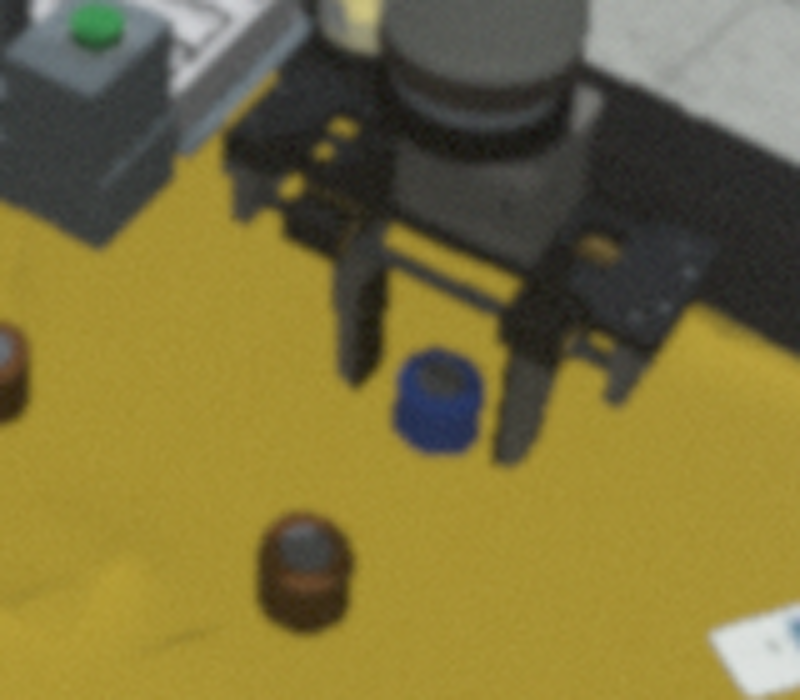

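The large plug at (438,400) is between the fingers. I'll close and lift.

Emit:
move_arm(
  deltas=[
    {"dx": 0, "dy": 0, "dz": 0, "spin": 0},
    {"dx": 0, "dy": 0, "dz": 0, "spin": 0},
    {"dx": 0, "dy": 0, "dz": 0, "spin": 0},
  ],
  grip=26,
)

```text
time: 33.78
tool_pos: [0.4984, -0.3722, 0.037]
tcp_rot: [-0.927, 1.569, -0.831]
force: [-0.1, 0.1, 3.3]
gripper_width: 0.0373
```

Emit:
move_arm(
  deltas=[
    {"dx": -25, "dy": 0, "dz": 0, "spin": 0},
    {"dx": -45, "dy": 0, "dz": 0, "spin": 0},
    {"dx": -45, "dy": 0, "dz": 20, "spin": 0},
    {"dx": -45, "dy": 20, "dz": 30, "spin": 0},
    {"dx": -45, "dy": 30, "dz": 30, "spin": 0},
    {"dx": -40, "dy": 30, "dz": 30, "spin": 0},
    {"dx": 0, "dy": 50, "dz": 3, "spin": 0},
    {"dx": 0, "dy": 50, "dz": 0, "spin": 0},
    {"dx": 0, "dy": 0, "dz": 0, "spin": 0},
  ],
)

```text
time: 34.9
tool_pos: [0.5931, -0.1785, 0.2815]
tcp_rot: [1.163, 1.57, 1.263]
force: [0.1, -0.3, -0.3]
gripper_width: 0.0376
```

```bash
python3 where.py
```

```text
top S [ 1.6 23.6] 0.01 [279.7 196.3]
top S [  -5.3 -171.4] 1.45 [354.  189.3]
top S [31.4 23.9] 0.03 [278.3 185.1]
top L [46.7 81.9] 0.08 [255.4 181.8]
top S [66.8 23.3] 0.09 [277.  171.9]
t 35.0 p [ 593.1 -181.8  281.2] r [-1.553  1.57  -1.456] F [ 0.8 -0.4 -0.4] w 37.3 q [-0.49  0.25  1.41 -0.    1.48 -2.16]
tool_st [ -18.2 -163.   281.2]
tool y angle to station y, deg: 0.05
```

Emit:
move_arm(
  deltas=[
    {"dx": 0, "dy": 40, "dz": 0, "spin": 0},
    {"dx": 0, "dy": 50, "dz": 0, "spin": 0},
    {"dx": 0, "dy": 50, "dz": 0, "spin": 0},
    {"dx": 0, "dy": 50, "dz": 0, "spin": 0},
    {"dx": 0, "dy": 31, "dz": 0, "spin": 0},
    {"dx": 15, "dy": 0, "dz": 0, "spin": 0},
    {"dx": 35, "dy": 0, "dz": 0, "spin": 0},
    {"dx": 5, "dy": 0, "dz": 0, "spin": 0},
    {"dx": 0, "dy": 0, "dz": 0, "spin": 0},
  ],
)

```text
time: 36.12
tool_pos: [0.5721, 0.037, 0.2259]
tcp_rot: [-3.011, 1.57, -2.917]
force: [1.0, 0.5, 0.5]
gripper_width: 0.0372
```

Run:
```python
from h import *
s=st(); print(to_st(s['tool_pos']).round(1)); save('scene','c5',(220,90,380,230),5)
```

```text
t 36.12 p [572.1  37.  225.9] r [-3.011  1.57  -2.917] F [1.  0.5 0.5] w 37.2 q [-0.15  0.16  1.62 -0.    1.36 -1.81]
[-18.2  56.8 225.9]
```

View pics/c5.png

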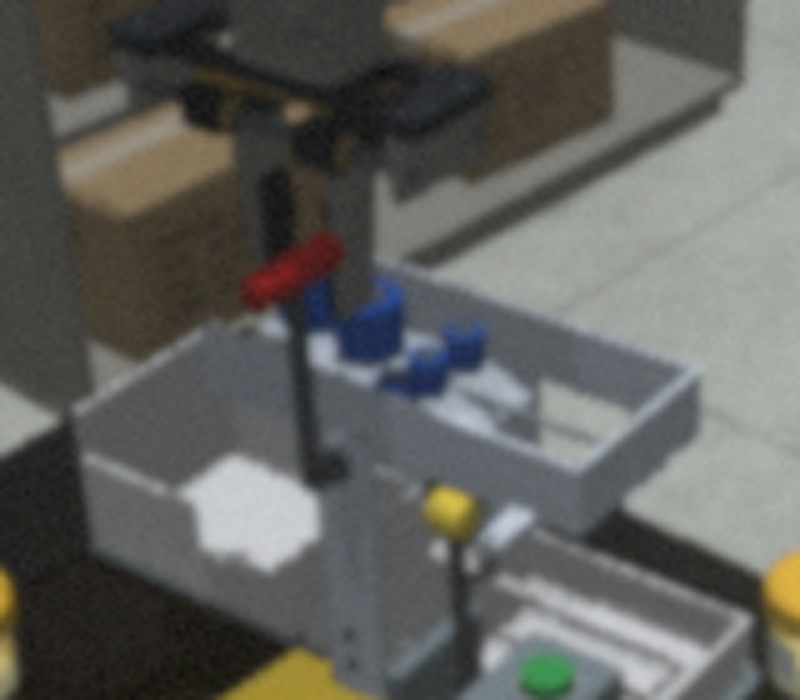

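Emit:
move_arm(
  deltas=[
    {"dx": 20, "dy": 1.2, "dz": -0.5, "spin": 0},
    {"dx": 15, "dy": 0, "dz": 0, "spin": 0},
    {"dx": 0, "dy": 0, "dz": 0, "spin": 0},
    {"dx": 0, "dy": 0, "dz": 0, "spin": 0},
  ],
)

```text
time: 36.67
tool_pos: [0.5718, 0.0393, 0.1919]
tcp_rot: [-0.254, 1.57, -0.158]
force: [0.0, 0.0, -0.0]
gripper_width: 0.0373
```

Emit:
move_arm(
  deltas=[
    {"dx": 0, "dy": 0, "dz": 0, "spin": 0},
    {"dx": 0, "dy": 0, "dz": 0, "spin": 0},
    {"dx": 0, "dy": 0, "dz": 0, "spin": 0},
    {"dx": -30, "dy": 0, "dz": 0, "spin": 0},
    {"dx": -50, "dy": 0, "dz": 0, "spin": 0},
    {"dx": -15, "dy": 0, "dz": 0, "spin": 0},
    {"dx": 0, "dy": -40, "dz": 0, "spin": 0},
    {"dx": 0, "dy": -50, "dz": 0, "spin": 0},
    {"dx": 0, "dy": -50, "dz": 0, "spin": 0},
    {"dx": 0, "dy": -50, "dz": 0, "spin": 0},
    {"dx": 0, "dy": 0, "dz": -40, "spin": 0},
    {"dx": 0, "dy": 0, "dz": -40, "spin": 0},
  ],
  grip=42,
)

```text
time: 38.17
tool_pos: [0.5086, -0.158, 0.2842]
tcp_rot: [2.536, 1.568, 2.632]
force: [-0.5, -0.8, 0.2]
gripper_width: 0.0418
```

```bash
python3 where.py;python3 - <<'E'
from h import *
save('scene','c6',(220,90,380,230),4);save('top','c6t',(180,120,480,300),2.6)
E
```

```text
top S [ 1.6 23.6] 0.01 [279.7 196.3]
top S [31.4 23.9] 0.03 [278.3 185.1]
top L [23.2 82.1] 0.79 [256.3 190.7]
top S [66.8 23.3] 0.09 [277.  171.9]
t 38.27 p [ 507.  -157.4  284.3] r [2.659 1.567 2.753] F [0.2 0.2 0.1] w 41.8 q [-0.53  0.02  1.66 -0.    1.47 -2.19]
tool_st [-101.5 -130.4  284.3]
tool y angle to station y, deg: -0.1
```

View pics/c6t.png

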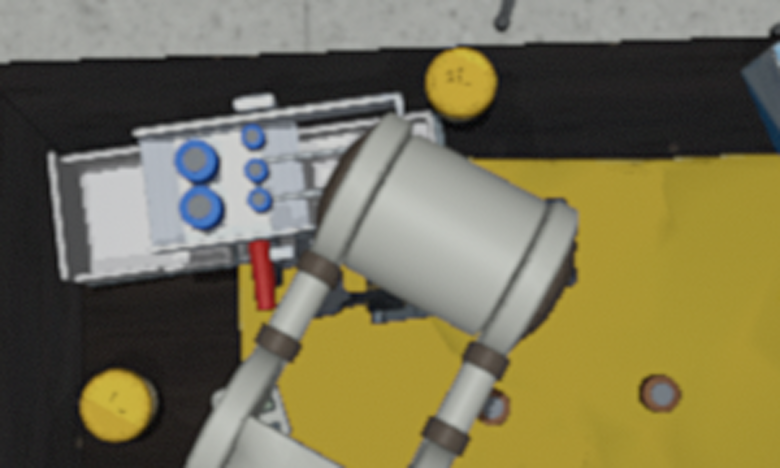

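View pics/c6.png

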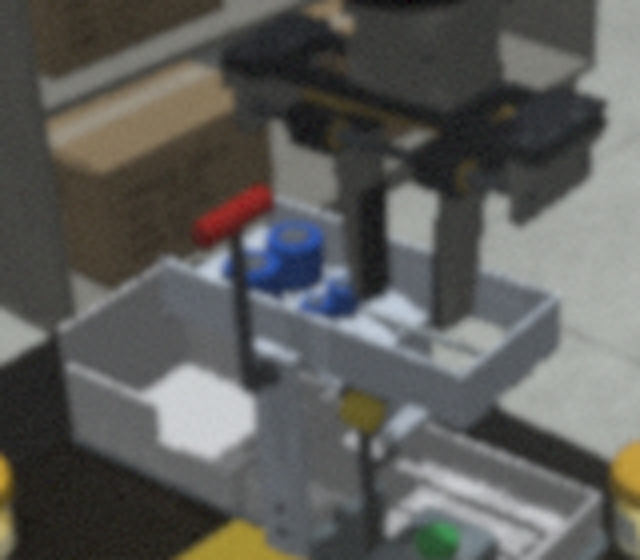

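All five plugs are now in the tray: large at (197,160) and (200,207), small at (253,137), (257,170) and (260,200) in the top crop. The lever is still up. Next is the button, with the gripper closed and turned 90°.

Emit:
move_arm(
  deltas=[
    {"dx": 0, "dy": -21, "dz": -3.5, "spin": 0},
    {"dx": 10, "dy": 0, "dz": 0, "spin": 10},
    {"dx": 15, "dy": 0, "dz": 0, "spin": 10},
    {"dx": 15, "dy": 0, "dz": 0, "spin": 10},
    {"dx": 0, "dy": 0, "dz": 0, "spin": 10},
    {"dx": 0, "dy": 0, "dz": 0, "spin": 10},
    {"dx": 0, "dy": 0, "dz": 0, "spin": 10},
    {"dx": 0, "dy": 0, "dz": 0, "spin": 10},
    {"dx": 0, "dy": 0, "dz": 0, "spin": 10},
    {"dx": 0, "dy": 0, "dz": 0, "spin": 10},
    {"dx": 0, "dy": 0, "dz": 0, "spin": 0},
  ],
  grip=0,
)

```text
time: 39.75
tool_pos: [0.5091, -0.1796, 0.2459]
tcp_rot: [-0.048, 1.571, -1.521]
force: [0.6, 0.6, 0.4]
gripper_width: 0.0003
```

```bash
python3 where.py;python3 - <<'E'
from h import *
save('scene','d1',(250,100,410,240),5)
E
```

```text
top S [ 1.6 23.6] 0.01 [279.7 196.3]
top S [31.5 23.7] 0.04 [278.4 185.1]
top L [23.2 82.1] 0.79 [256.3 190.7]
top S [66.8 23.3] 0.09 [277.  171.9]
scene S [171.3 173.7] 1.27 [298.2 166.5]
t 39.85 p [ 508.8 -179.3  245.9] r [-0.727  1.571 -2.199] F [-0.7  0.8 -0. ] w 0.4 q [-0.56  0.06  1.69 -0.    1.39 -0.66]
tool_st [-101.8 -152.4  245.9]
tool y angle to station y, deg: -89.82
```

View pics/d1.png

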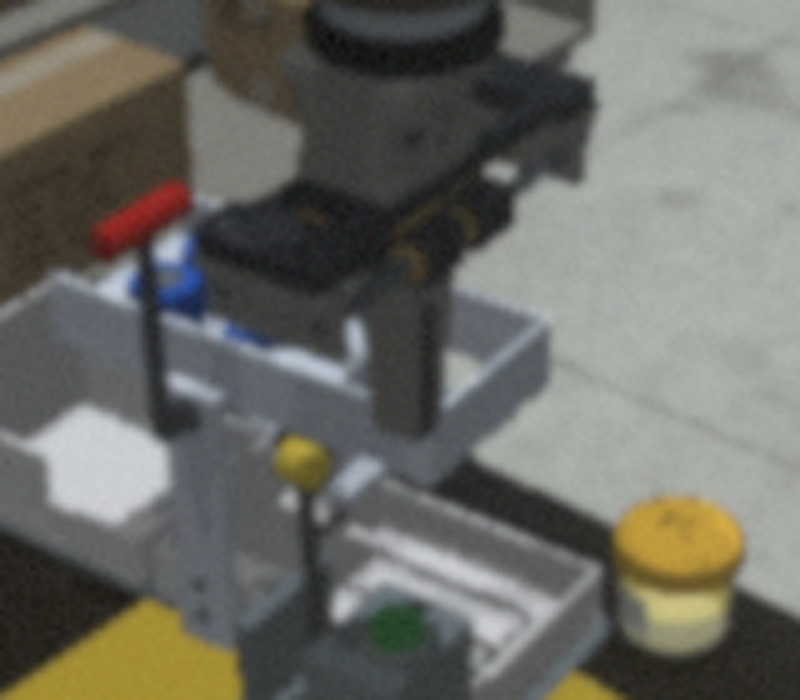

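Emit:
move_arm(
  deltas=[
    {"dx": 30, "dy": -3, "dz": 0, "spin": 0},
    {"dx": 40, "dy": 0, "dz": 0, "spin": 0},
    {"dx": 30, "dy": 0, "dz": 0, "spin": 0},
    {"dx": 0, "dy": 0, "dz": 0, "spin": 0},
    {"dx": 0, "dy": 0, "dz": 0, "spin": 0},
  ],
)

```text
time: 40.52
tool_pos: [0.5063, -0.1795, 0.1475]
tcp_rot: [0.889, 1.569, -0.585]
force: [1.2, -0.4, 0.3]
gripper_width: 0.0004
```

Run:
```python
from h import *
s=st(); print(to_st(s['tool_pos']).round(1)); save('scene','d2',(250,100,410,240),5)
```

```text
t 40.52 p [ 506.3 -179.5  147.5] r [ 0.889  1.569 -0.585] F [ 1.2 -0.4  0.3] w 0.4 q [-0.57  0.15  1.8  -0.    1.19 -0.66]
[-104.4 -152.4  147.5]
```

View pics/d2.png

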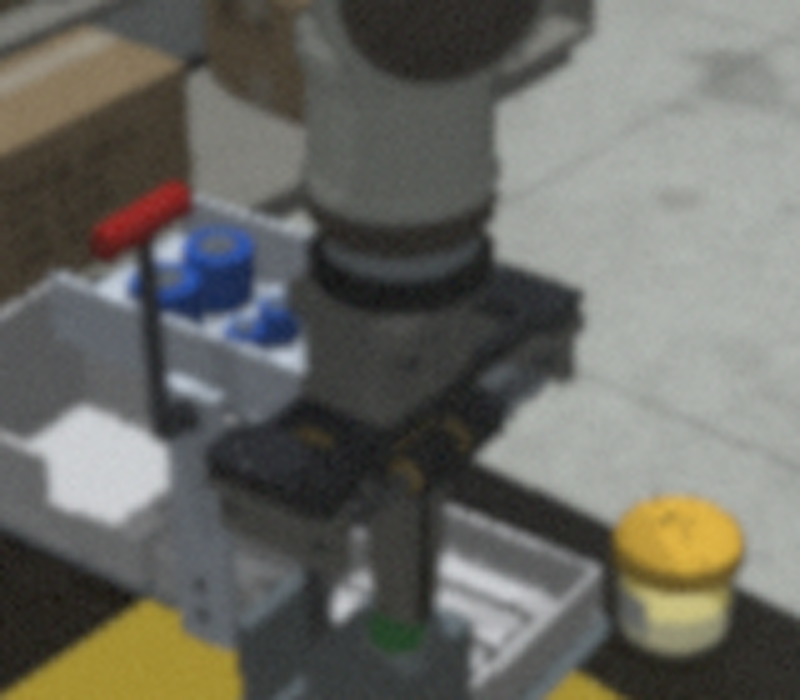

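Emit:
move_arm(
  deltas=[
    {"dx": 6, "dy": 0, "dz": 0, "spin": 0},
    {"dx": 4, "dy": 0, "dz": 0, "spin": 0},
    {"dx": 0, "dy": 0, "dz": 0, "spin": 0},
  ],
)

```text
time: 40.95
tool_pos: [0.506, -0.1792, 0.1366]
tcp_rot: [0.906, 1.569, -0.569]
force: [0.9, -0.7, 3.6]
gripper_width: 0.0003
```

Emit:
move_arm(
  deltas=[
    {"dx": 3, "dy": 0, "dz": 0, "spin": 0},
    {"dx": 0, "dy": 0, "dz": 0, "spin": 0},
  ],
)

```text
time: 41.2
tool_pos: [0.506, -0.1793, 0.1335]
tcp_rot: [0.909, 1.569, -0.566]
force: [0.9, -1.2, 4.3]
gripper_width: 0.0006
```

Emit:
move_arm(
  deltas=[
    {"dx": 2, "dy": 0, "dz": 0, "spin": 0},
    {"dx": 0, "dy": 0, "dz": 0, "spin": 0},
  ],
)

```text
time: 41.45
tool_pos: [0.5059, -0.1792, 0.1315]
tcp_rot: [0.906, 1.569, -0.569]
force: [1.0, -0.1, 5.1]
gripper_width: 0.0005
```

Run:
```python
from h import *
s=st(); print(to_st(s['tool_pos']).round(1)); save('top','d3',(250,150,410,290),5)
```

```text
t 41.45 p [ 505.9 -179.2  131.5] r [ 0.906  1.569 -0.569] F [ 1.  -0.1  5.1] w 0.5 q [-0.57  0.17  1.81 -0.    1.16 -0.66]
[-104.7 -152.1  131.5]
```

View pics/d3.png

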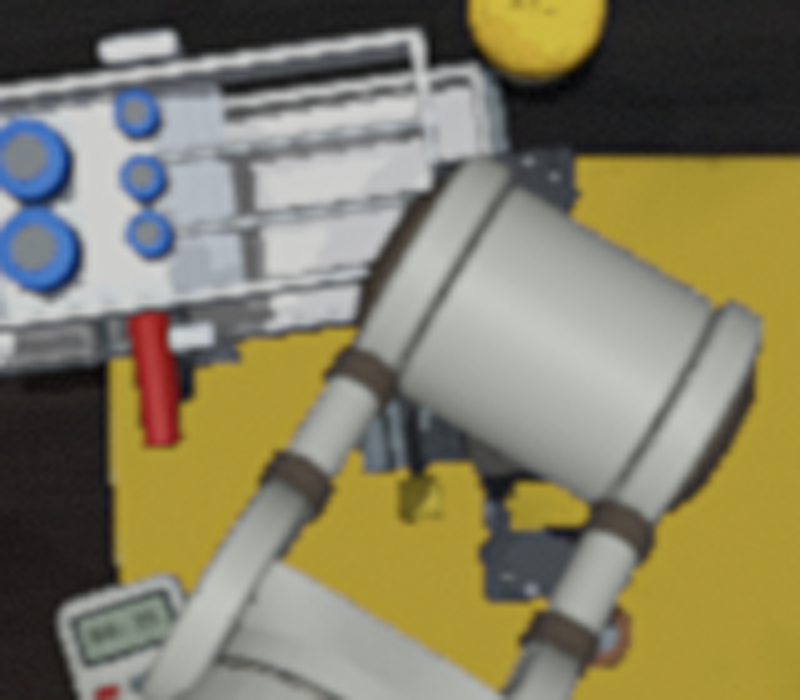

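The lever's yellow tip now lies towards the robot at (420,498) in the crop, so it has dropped. Next I go up, turn back and move over the handle.

Emit:
move_arm(
  deltas=[
    {"dx": -30, "dy": 0, "dz": 0, "spin": 0},
    {"dx": -45, "dy": 0, "dz": 0, "spin": 0},
    {"dx": -45, "dy": 0, "dz": 0, "spin": -10},
    {"dx": -45, "dy": 0, "dz": 0, "spin": -10},
    {"dx": -35, "dy": 0, "dz": 0, "spin": -10},
    {"dx": 0, "dy": 0, "dz": 0, "spin": -10},
    {"dx": 0, "dy": 0, "dz": 0, "spin": -10},
    {"dx": 0, "dy": 0, "dz": 0, "spin": -10},
    {"dx": 0, "dy": 0, "dz": 0, "spin": -10},
    {"dx": 0, "dy": 0, "dz": 0, "spin": -10},
    {"dx": 0, "dy": 0, "dz": 0, "spin": -10},
    {"dx": 0, "dy": 0, "dz": 0, "spin": 0},
  ],
)

```text
time: 43.0
tool_pos: [0.505, -0.1786, 0.33]
tcp_rot: [2.452, 1.568, 2.546]
force: [-0.4, 0.2, -0.2]
gripper_width: 0.0006
```

Emit:
move_arm(
  deltas=[
    {"dx": 0, "dy": 40, "dz": -2, "spin": 0},
    {"dx": 0, "dy": 45, "dz": -2, "spin": 0},
    {"dx": 0, "dy": 45, "dz": 0, "spin": 0},
    {"dx": 0, "dy": 22, "dz": 0, "spin": 0},
    {"dx": 0, "dy": 0, "dz": 0, "spin": 0},
    {"dx": 0, "dy": 0, "dz": 0, "spin": 0},
  ],
  grip=46,
)

```text
time: 43.75
tool_pos: [0.4869, -0.0287, 0.3307]
tcp_rot: [-2.81, 1.57, -2.715]
force: [-0.1, -1.1, 0.2]
gripper_width: 0.0459
```

```bash
python3 where.py;python3 - <<'E'
from h import *
save('scene','d4',(220,60,380,200),5)
E
```

```text
top S [ 0.9 23.7] 0.01 [279.7 196.5]
top S [31.3 24. ] 0.04 [278.3 185.1]
top L [41.1 81.2] 0.27 [255.9 183.9]
top S [66.8 23.4] 0.08 [276.9 171.9]
t 43.85 p [486.9 -29.  330.8] r [-2.984  1.57  -2.89 ] F [-0.2  0.1  0.3] w 45.7 q [-0.31 -0.12  1.7  -0.    1.56 -1.97]
tool_st [-109.2   -0.7  330.8]
tool y angle to station y, deg: -0.12
```

View pics/d4.png

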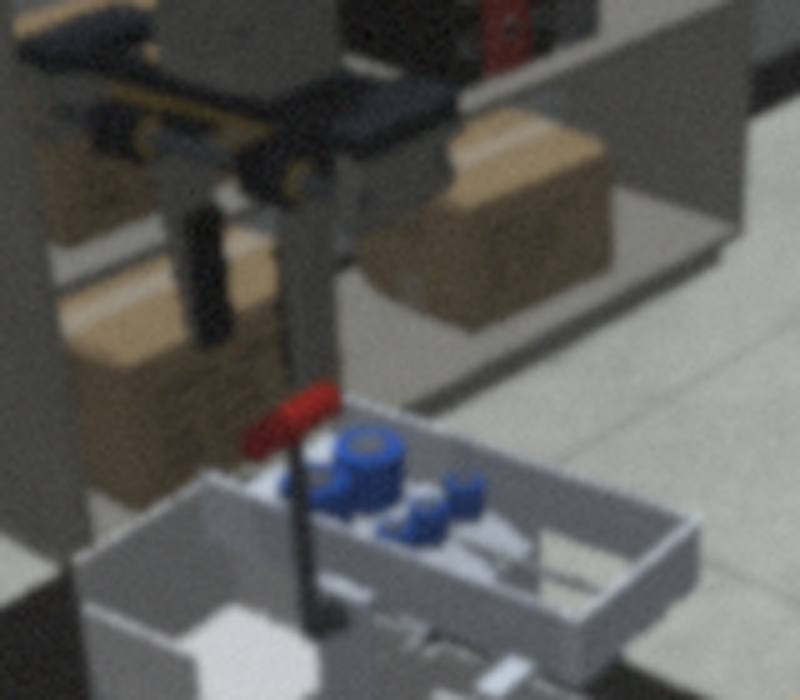

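Emit:
move_arm(
  deltas=[
    {"dx": 25, "dy": 0, "dz": 0, "spin": 0},
    {"dx": 28, "dy": 0, "dz": 0, "spin": 0},
    {"dx": 0, "dy": 0, "dz": 0, "spin": 0},
    {"dx": 0, "dy": 0, "dz": 0, "spin": 0},
  ],
)

```text
time: 44.4
tool_pos: [0.4874, -0.0285, 0.2791]
tcp_rot: [-0.419, 1.569, -0.323]
force: [-0.2, 0.6, 0.3]
gripper_width: 0.0458
```

Run:
```python
from h import *
s=st(); print(to_st(s['tool_pos']).round(1)); save('scene','d5',(220,60,380,200),5)
```

```text
t 44.4 p [487.4 -28.5 279.1] r [-0.419  1.569 -0.323] F [-0.2  0.6  0.3] w 45.8 q [-0.31 -0.1   1.78 -0.    1.46 -1.97]
[-108.8   -0.3  279.1]
```

View pics/d5.png

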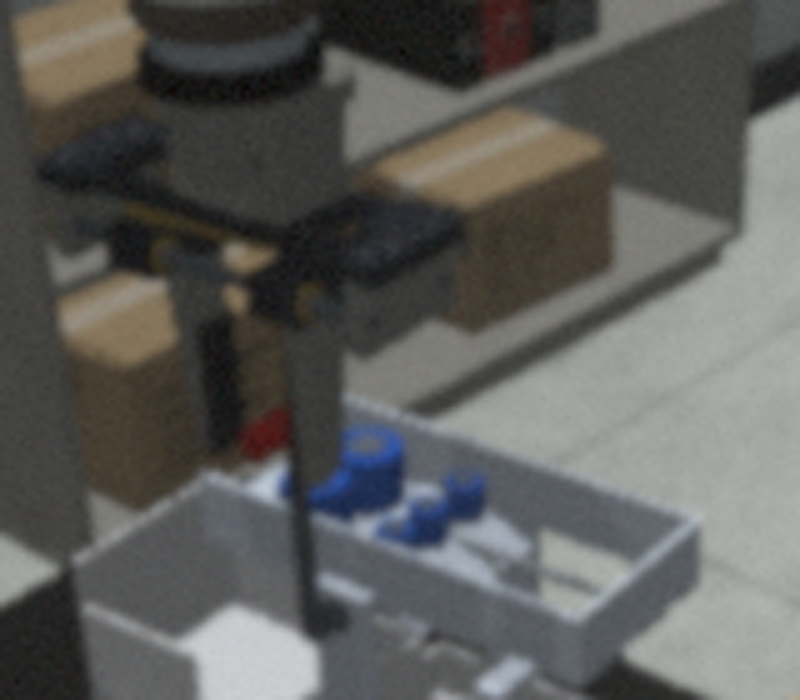

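Handle is between the fingers. I'll close on it.

Emit:
move_arm(
  deltas=[
    {"dx": 0, "dy": 0, "dz": 0, "spin": 0},
    {"dx": 0, "dy": 0, "dz": 0, "spin": 0},
    {"dx": 0, "dy": 0, "dz": 0, "spin": 0},
    {"dx": 0, "dy": 0, "dz": 0, "spin": 0},
  ],
  grip=8,
  squeeze=15,
)

```text
time: 44.95
tool_pos: [0.487, -0.0276, 0.2784]
tcp_rot: [0.884, 1.57, 0.981]
force: [-1.2, 1.8, 3.3]
gripper_width: 0.0171
```

Run:
```python
from h import *
s=st(); print(to_st(s['tool_pos']).round(1))
p=np.array([0,115.]);prev=0
for a in np.arange(.05,.56,.05):
    print(round(a,2),'dy',round(-115*(np.sin(a)-np.sin(prev)),1),'dx',round(115*(np.cos(prev)-np.cos(a)),1)); prev=a
```

```text
t 44.95 p [487.  -27.6 278.4] r [0.884 1.57  0.981] F [-1.2  1.8  3.3] w 17.1 q [-0.31 -0.1   1.78  0.    1.46 -1.97]
[-109.     0.6  278.4]
0.05 dy -5.7 dx 0.1
0.1 dy -5.7 dx 0.4
0.15 dy -5.7 dx 0.7
0.2 dy -5.7 dx 1.0
0.25 dy -5.6 dx 1.3
0.3 dy -5.5 dx 1.6
0.35 dy -5.4 dx 1.8
0.4 dy -5.3 dx 2.1
0.45 dy -5.2 dx 2.4
0.5 dy -5.1 dx 2.6
0.55 dy -5.0 dx 2.9
```

Emit:
move_arm(
  deltas=[
    {"dx": 0.1, "dy": -5.7, "dz": 0, "spin": 0},
    {"dx": 0.4, "dy": -5.7, "dz": 0, "spin": 0},
    {"dx": 0.7, "dy": -5.7, "dz": 0, "spin": 0},
    {"dx": 1, "dy": -5.7, "dz": 0, "spin": 0},
    {"dx": 0, "dy": 0, "dz": 0, "spin": 0},
  ],
)

```text
time: 45.58
tool_pos: [0.4893, -0.0518, 0.2757]
tcp_rot: [-1.39, 1.569, -1.294]
force: [1.2, -0.5, 0.4]
gripper_width: 0.017
```

Run:
```python
from h import *
s=st(); print(to_st(s['tool_pos']).round(1)); save('scene','e1',(220,60,380,200),5)
```

```text
t 45.58 p [489.3 -51.8 275.7] r [-1.39   1.569 -1.294] F [ 1.2 -0.5  0.4] w 17.0 q [-0.35 -0.08  1.78 -0.    1.45 -2.02]
[-109.1  -23.6  275.7]
```

View pics/e1.png

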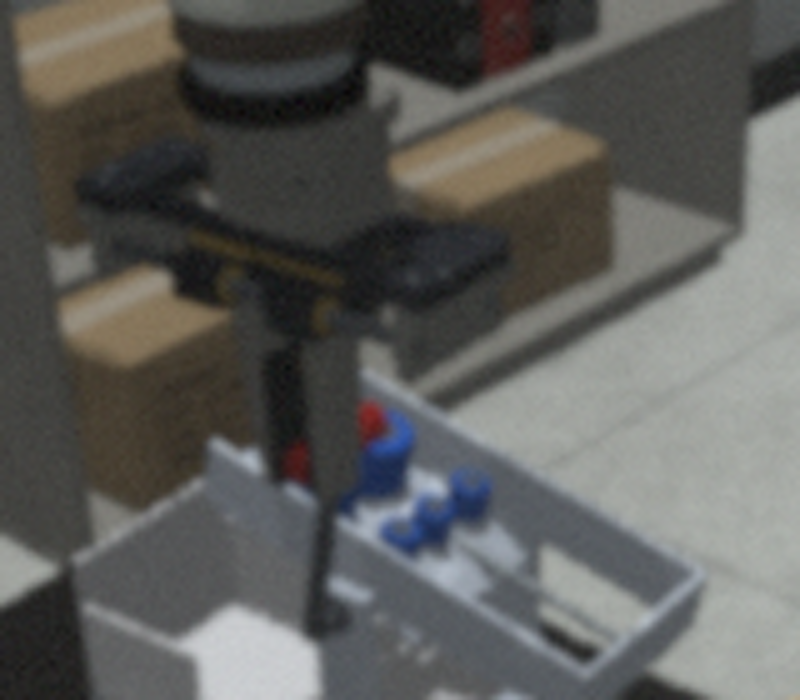

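Tray tilts freely and the plugs have not slid yet. I'll tilt further, to about 0.45 rad.

Emit:
move_arm(
  deltas=[
    {"dx": 1.3, "dy": -5.6, "dz": 0, "spin": 0},
    {"dx": 1.6, "dy": -5.5, "dz": 0, "spin": 0},
    {"dx": 1.8, "dy": -5.4, "dz": 0, "spin": 0},
    {"dx": 2.1, "dy": -5.3, "dz": 0, "spin": 0},
    {"dx": 2.4, "dy": -5.2, "dz": 0, "spin": 0},
    {"dx": 0, "dy": 0, "dz": 0, "spin": 0},
    {"dx": 0, "dy": 0, "dz": 0, "spin": 0},
    {"dx": 0, "dy": 0, "dz": 0, "spin": 0},
    {"dx": 0, "dy": 0, "dz": 0, "spin": 0},
  ],
)

```text
time: 46.75
tool_pos: [0.4916, -0.0779, 0.2664]
tcp_rot: [-2.065, 1.57, -1.969]
force: [1.4, -1.8, -1.5]
gripper_width: 0.0171
```

Run:
```python
from h import *
s=st(); print(to_st(s['tool_pos']).round(1)); save('scene','e2',(240,80,400,220),5); save('top','e2t',(200,140,400,260),4)
```

```text
t 46.75 p [491.6 -77.9 266.4] r [-2.065  1.57  -1.969] F [ 1.4 -1.8 -1.5] w 17.1 q [-0.4  -0.06  1.77 -0.    1.43 -2.07]
[-109.3  -49.8  266.4]
```

View pics/e2.png

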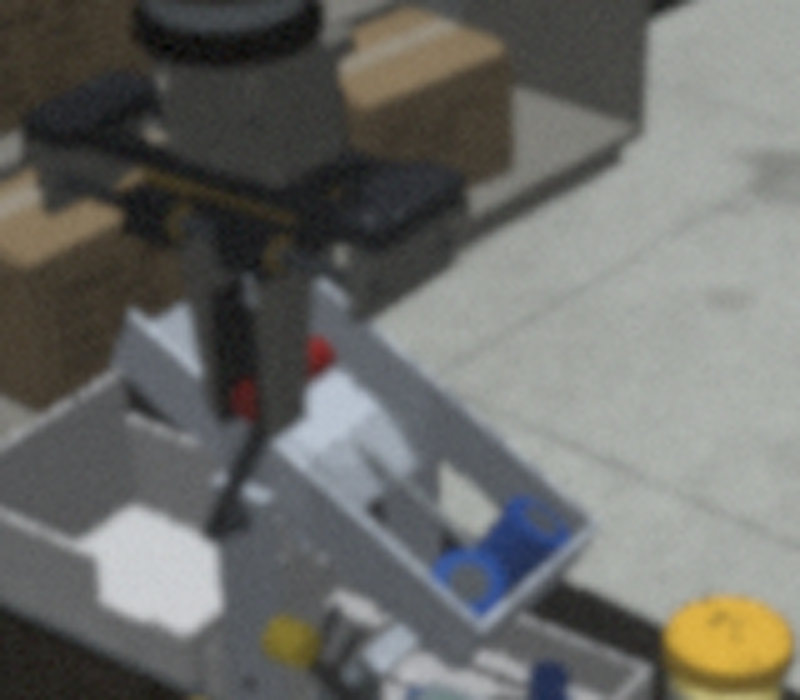

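View pics/e2t.png

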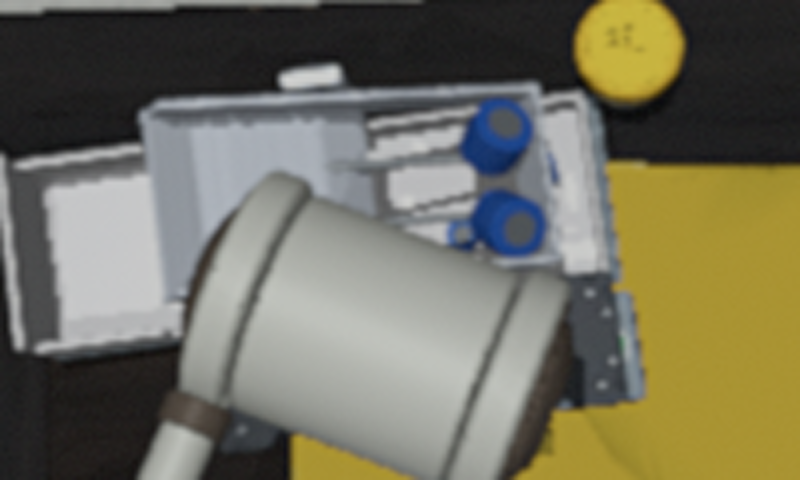

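Run:
```python
from h import *
save('scene','e3',(300,150,400,240),8); save('top','e3t',(270,150,370,230),8)
for n in('top','scene'):
  for d in models.find_in('small_1',n): print(n,np.round(d['bbox'],1),round(d['confidence'],2), to_st(plane(n,d['bbox'][:2],.022)).round(0))
```

```text
scene [349.6 223.8   8.3  10.2] 0.65 [  17. -124.   22.]
scene [350.  216.1   8.    2. ] 0.42 [  44. -108.   22.]
```

View pics/e3.png

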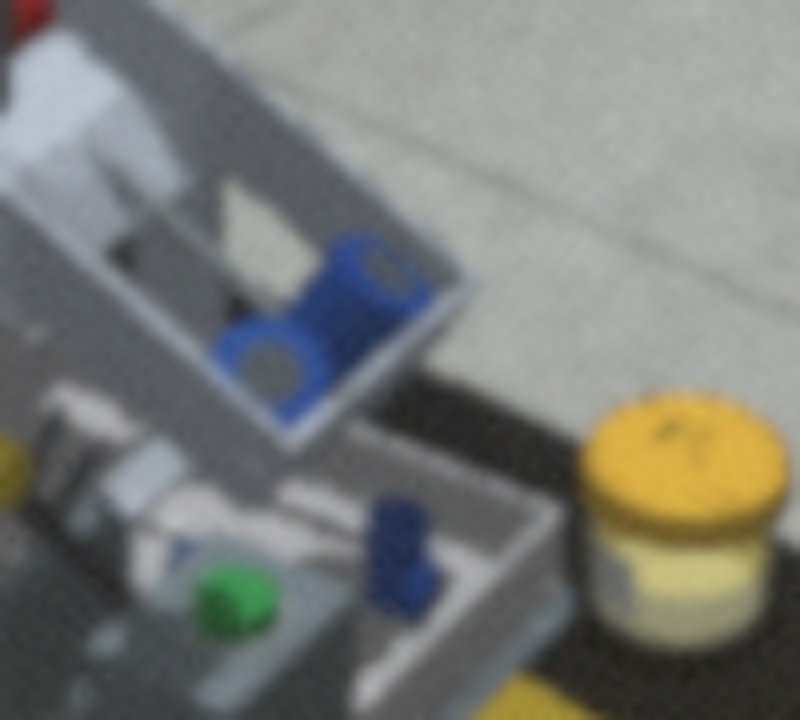

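View pics/e3t.png

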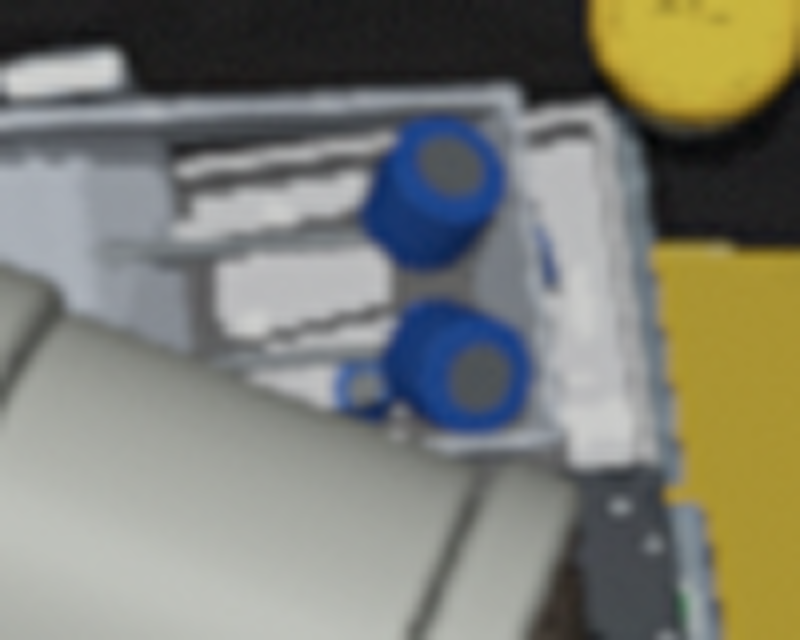

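Run:
```python
from h import *
for z in(.022,.032,.12,.15): print(z,to_st(plane('top',(315.25,198.5),z)).round(0),to_st(plane('scene',(323,218.7),z)).round(0))
x,e=tri((323,218.7),(315.25,198.5)); print(to_st(x).round(1),e)
for uv in [(350,216),(350.6,223)]: print(to_st(plane('scene',uv,.022)).round(0))
print(to_st(plane('top',(338,182),.03)).round(0))
```

```text
0.022 [-17. -68.  22.] [ -6. -56.  22.]
0.032 [-18. -69.  32.] [-16. -63.  32.]
0.12 [-28. -71. 120.] [-102. -129.  120.]
0.15 [-31. -72. 150.] [-131. -151.  150.]
[-19.9 -67.8  37.1] 0.0026898714865720274
[  44. -107.   22.]
[  21. -125.   22.]
[  17. -132.   30.]
```

All three small plugs appear to be in the bin: scene crop (400,530), (405,585) and (185,550). Both large ones sit at the end wall. I'll return to level and check before tipping the other way.

Emit:
move_arm(
  deltas=[
    {"dx": -2.4, "dy": 5.2, "dz": 0, "spin": 0},
    {"dx": -2.1, "dy": 5.3, "dz": 0, "spin": 0},
    {"dx": -1.8, "dy": 5.4, "dz": 0, "spin": 0},
    {"dx": -1.6, "dy": 5.5, "dz": 0, "spin": 0},
    {"dx": -1.3, "dy": 5.6, "dz": 0, "spin": 0},
    {"dx": -1, "dy": 5.7, "dz": 0, "spin": 0},
    {"dx": -0.7, "dy": 5.7, "dz": 0, "spin": 0},
    {"dx": -0.4, "dy": 5.7, "dz": 0, "spin": 0},
    {"dx": -0.1, "dy": 5.7, "dz": 0, "spin": 0},
    {"dx": 0, "dy": 0, "dz": 0, "spin": 0},
  ],
)

```text
time: 48.3
tool_pos: [0.4869, -0.0281, 0.2799]
tcp_rot: [-1.165, 1.569, -1.068]
force: [-2.1, -3.5, 6.2]
gripper_width: 0.0169
```

Run:
```python
from h import *
s=st(); print(to_st(s['tool_pos']).round(1)); save('scene','e4',(260,100,400,240),5.5); save('top','e4t',(250,140,370,230),6.6)
```

```text
t 48.3 p [486.9 -28.1 279.9] r [-1.165  1.569 -1.068] F [-2.1 -3.5  6.2] w 16.9 q [-0.31 -0.1   1.78 -0.    1.46 -1.97]
[-1.091e+02  2.000e-01  2.799e+02]
```

View pics/e4.png

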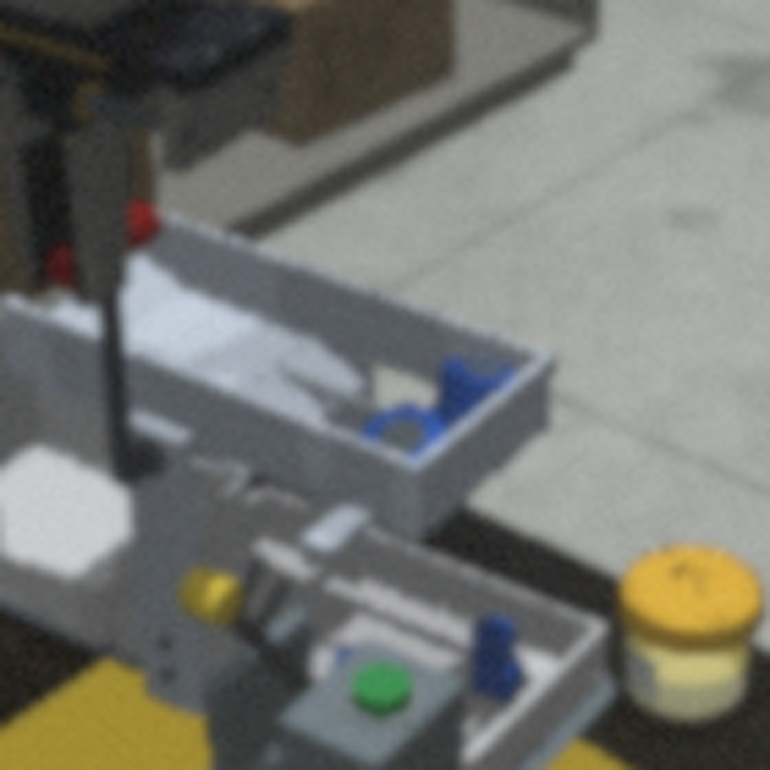

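View pics/e4t.png

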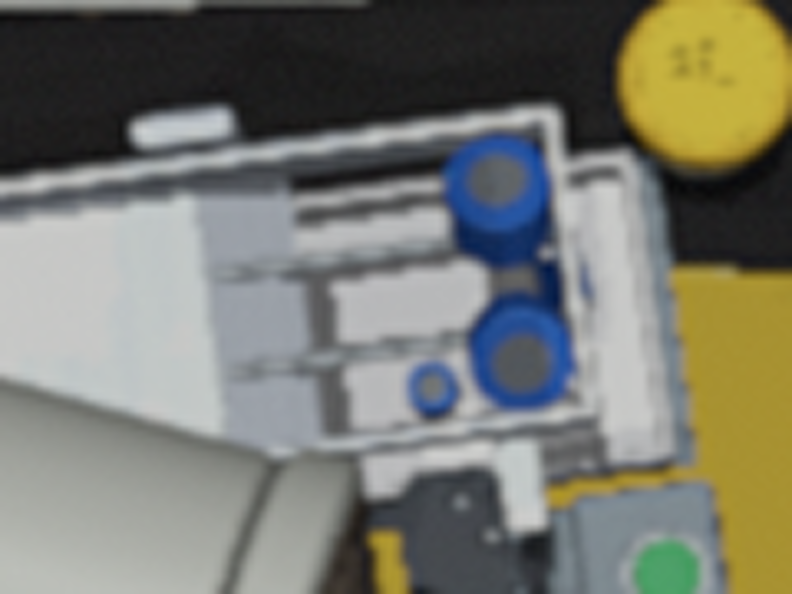

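Run:
```python
from h import *
for X in [(44,-107,22),(21,-125,22),(15,-130,32),(21,-125,52)]: print(X,proj('top',to_w(X)).round(1),proj('scene',to_w(X)).round(1))
im=snapshot('scene'); c=im[205:235,335:365]; cv2.imwrite('pics/e5.png',cv2.resize(c,None,fx=20,fy=20,interpolation=cv2.INTER_NEAREST)[:,:,::-1])
im=snapshot('top'); c=im[160:200,305:350]; cv2.imwrite('pics/e5t.png',cv2.resize(c,None,fx=14,fy=14,interpolation=cv2.INTER_NEAREST)[:,:,::-1])
```

```text
(44, -107, 22) [[327.  173.3]] [[349.9 216. ]]
(21, -125, 22) [[335.1 181.1]] [[350.7 223. ]]
(15, -130, 32) [[337.3 182.6]] [[351.1 222. ]]
(21, -125, 52) [[335.1 179.4]] [[350.9 213.9]]
```

View pics/e5.png

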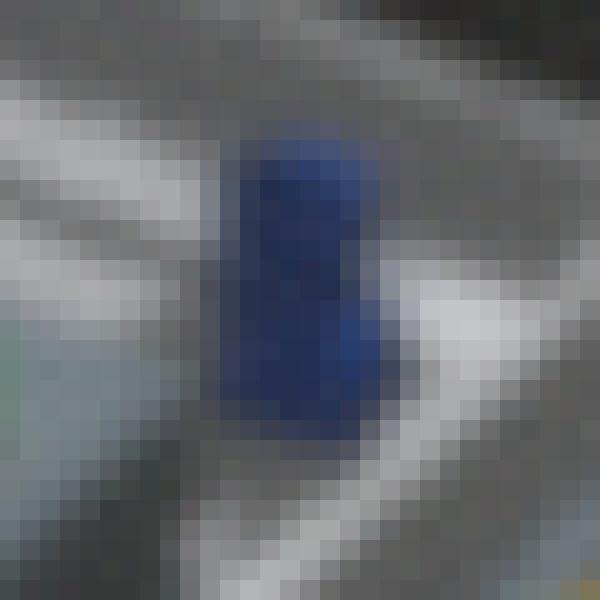

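View pics/e5t.png

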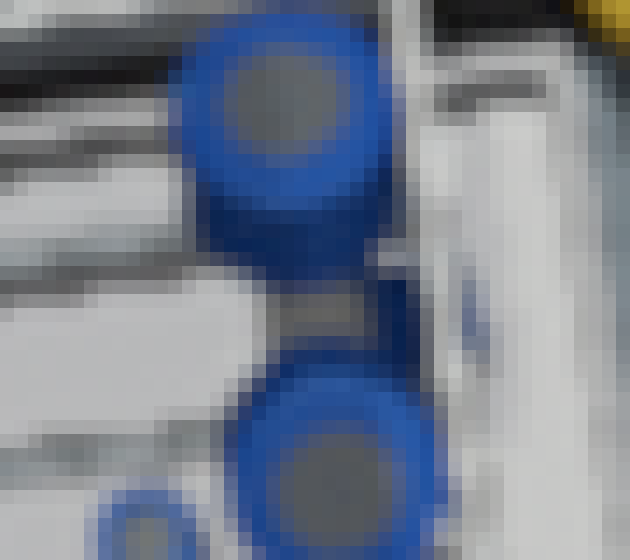

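Two plugs form the right-hand pile (two lit tops at (310,150) and (360,340) in the zoom), and the third shows through the slot. All three are in the bin and none in the tray. Next I tip the other way.

Emit:
move_arm(
  deltas=[
    {"dx": 1, "dy": 5.7, "dz": 0, "spin": 0},
    {"dx": 0.7, "dy": 5.7, "dz": 0, "spin": 0},
    {"dx": 0.7, "dy": 5.7, "dz": 0, "spin": 0},
    {"dx": 1, "dy": 5.7, "dz": 0, "spin": 0},
    {"dx": 1.3, "dy": 5.6, "dz": 0, "spin": 0},
    {"dx": 1.6, "dy": 5.5, "dz": 0, "spin": 0},
    {"dx": 1.8, "dy": 5.4, "dz": 0, "spin": 0},
    {"dx": 2.1, "dy": 5.3, "dz": 0, "spin": 0},
    {"dx": 2.4, "dy": 5.2, "dz": 0, "spin": 0},
    {"dx": 0, "dy": 0, "dz": 0, "spin": 0},
    {"dx": 0, "dy": 0, "dz": 0, "spin": 0},
  ],
)

```text
time: 49.88
tool_pos: [0.4817, 0.0224, 0.2652]
tcp_rot: [1.977, 1.569, 2.073]
force: [-2.8, 1.1, 3.3]
gripper_width: 0.0174
```

Run:
```python
from h import *
s=st(); print(to_st(s['tool_pos']).round(1)); save('scene','f1',(220,80,380,220),5); save('top','f1t',(190,140,370,260),4.4)
```

```text
t 49.88 p [481.7  22.4 265.2] r [1.977 1.569 2.073] F [-2.8  1.1  3.3] w 17.4 q [-0.21 -0.1   1.81  0.    1.43 -1.87]
[-109.5   51.   265.2]
```

View pics/f1.png

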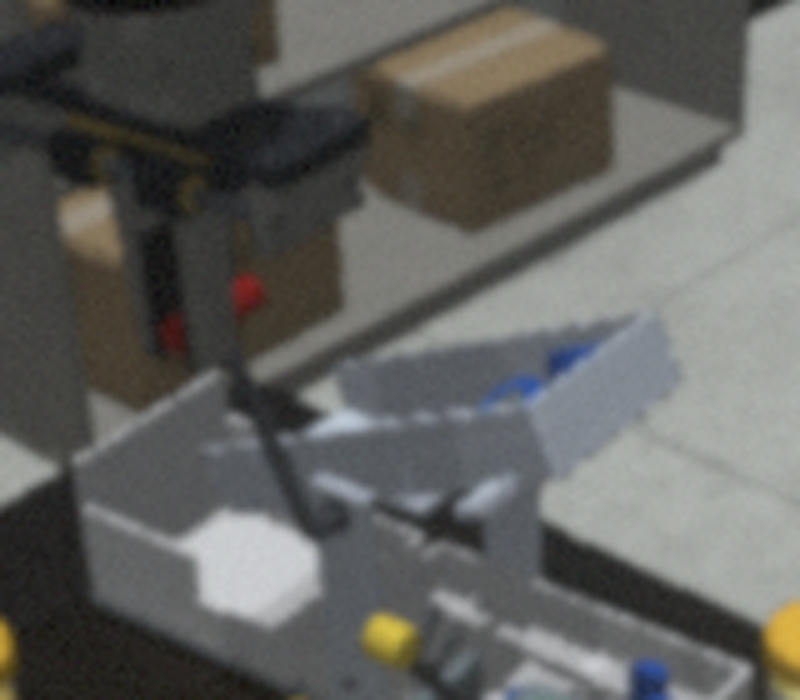

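View pics/f1t.png

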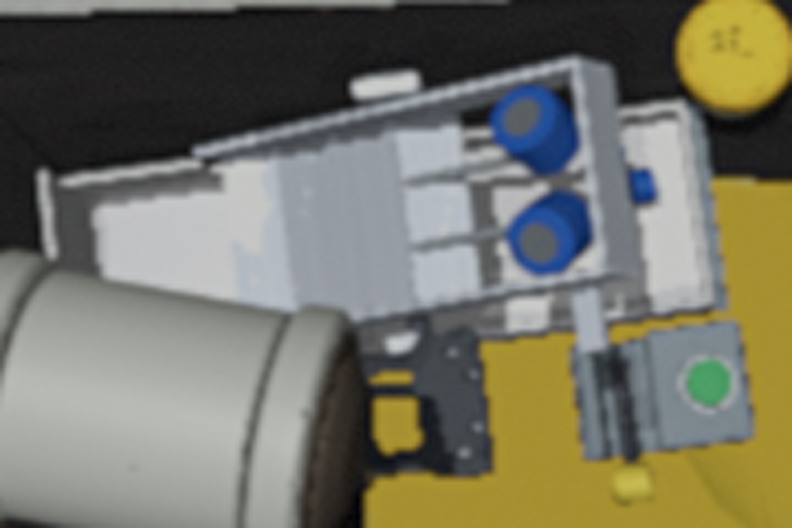

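Emit:
move_arm(
  deltas=[
    {"dx": 2.6, "dy": 5.1, "dz": 0, "spin": 0},
    {"dx": 2.9, "dy": 5, "dz": 0, "spin": 0},
    {"dx": 3.1, "dy": 4.8, "dz": 0, "spin": 0},
    {"dx": 3.4, "dy": 4.7, "dz": 0, "spin": 0},
    {"dx": 0, "dy": 0, "dz": 0, "spin": 0},
    {"dx": 0, "dy": 0, "dz": 0, "spin": 0},
    {"dx": 0, "dy": 0, "dz": 0, "spin": 0},
    {"dx": 0, "dy": 0, "dz": 0, "spin": 0},
  ],
)

```text
time: 50.98
tool_pos: [0.4799, 0.0411, 0.2528]
tcp_rot: [2.735, 1.57, 2.831]
force: [-1.4, -1.8, -4.4]
gripper_width: 0.0177
```

Run:
```python
from h import *
s=st(); print(to_st(s['tool_pos']).round(1)); save('scene','f2',(220,80,380,220),5); save('top','f2t',(190,140,370,260),4.4)
```

```text
t 50.98 p [479.9  41.1 252.8] r [2.735 1.57  2.831] F [-1.4 -1.8 -4.4] w 17.7 q [-0.17 -0.1   1.83  0.    1.41 -1.83]
[-109.5   69.7  252.8]
```

View pics/f2.png

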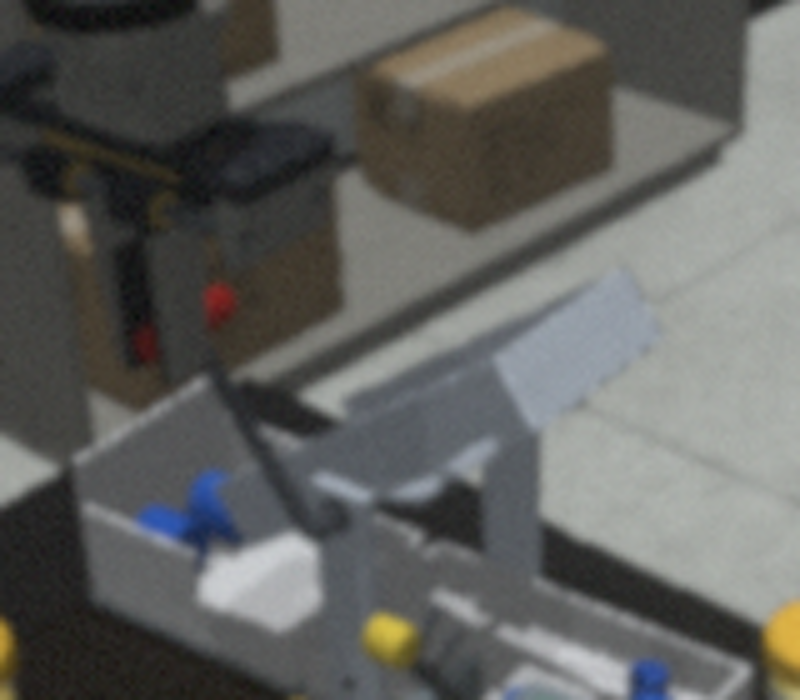

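View pics/f2t.png

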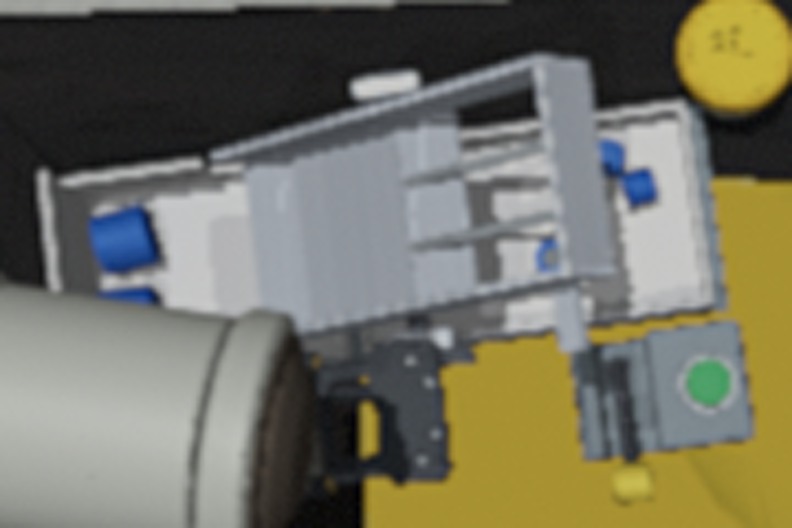

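Both large plugs are in the outlet tray (top crop (125,240) and (130,300)), and the bin shows all three small ones at (610,155), (640,187) and (547,255). I'll return the tray to level.

Emit:
move_arm(
  deltas=[
    {"dx": -3.4, "dy": 4.7, "dz": 0, "spin": 0},
  ],
)

```text
time: 51.2
tool_pos: [0.4794, 0.0424, 0.254]
tcp_rot: [-1.918, 1.563, -1.823]
force: [5.5, -18.9, -23.5]
gripper_width: 0.0174
```

I got the sign wrong in that row (dy should have been negative), so I'll correct it at once.

Emit:
move_arm(
  deltas=[
    {"dx": 0, "dy": -4.7, "dz": 0, "spin": 0},
    {"dx": 0, "dy": -4.7, "dz": 0, "spin": 0},
    {"dx": 0, "dy": 0, "dz": 0, "spin": 0},
  ],
)

```text
time: 51.58
tool_pos: [0.48, 0.0377, 0.2574]
tcp_rot: [1.962, 1.567, 2.059]
force: [-5.1, 3.0, -1.2]
gripper_width: 0.0177
```

Run:
```python
from h import *
s=st(); print(to_st(s['tool_pos']).round(1)); save('scene','f3',(220,80,380,220),4)
```

```text
t 51.58 p [480.   37.7 257.4] r [1.962 1.567 2.059] F [-5.1  3.  -1.2] w 17.7 q [-0.18 -0.1   1.83  0.    1.42 -1.84]
[-109.8   66.3  257.4]
```

View pics/f3.png

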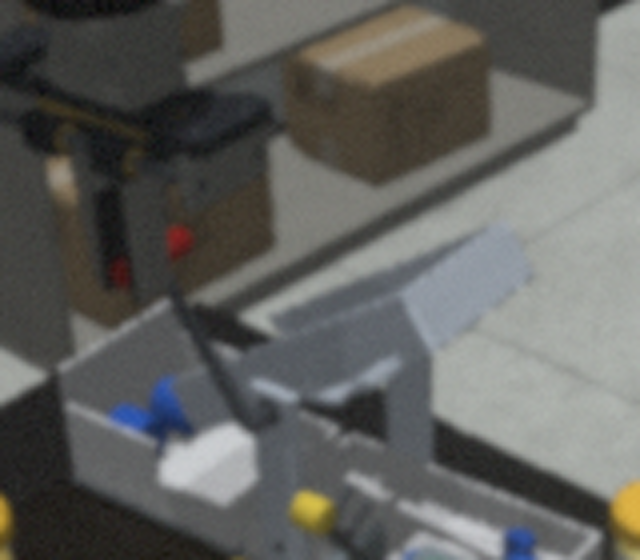

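```bash
python3 -c "
import numpy as np
prev=.615
for a in np.linspace(.615,0,11)[1:]:
    print(round(a,3),'dy',round(115*(np.sin(a)-np.sin(prev)),1),'dx',round(-115*(np.cos(a)-np.cos(prev)),1)); prev=a"
```

```text
0.554 dy -5.9 dx -3.9
0.492 dy -6.1 dx -3.5
0.43 dy -6.3 dx -3.1
0.369 dy -6.5 dx -2.8
0.308 dy -6.7 dx -2.3
0.246 dy -6.8 dx -1.9
0.184 dy -6.9 dx -1.5
0.123 dy -7.0 dx -1.1
0.062 dy -7.0 dx -0.7
0.0 dy -7.1 dx -0.2
```

Emit:
move_arm(
  deltas=[
    {"dx": -3.9, "dy": -5.9, "dz": 0, "spin": 0},
    {"dx": -3.5, "dy": -6.1, "dz": 0, "spin": 0},
    {"dx": -3.1, "dy": -6.3, "dz": 0, "spin": 0},
    {"dx": -2.8, "dy": -6.5, "dz": 0, "spin": 0},
    {"dx": -2.3, "dy": -6.7, "dz": 0, "spin": 0},
    {"dx": -1.9, "dy": -6.8, "dz": 0, "spin": 0},
    {"dx": -1.5, "dy": -6.9, "dz": 0, "spin": 0},
    {"dx": -1.1, "dy": -7, "dz": 0, "spin": 0},
    {"dx": -0.7, "dy": -7, "dz": 0, "spin": 0},
    {"dx": -0.2, "dy": -7.1, "dz": 0, "spin": 0},
    {"dx": 0, "dy": 0, "dz": 0, "spin": 0},
    {"dx": 0, "dy": 0, "dz": 0, "spin": 0},
  ],
)

```text
time: 53.12
tool_pos: [0.488, -0.0294, 0.2799]
tcp_rot: [-0.158, 1.567, -0.061]
force: [-2.5, 2.0, 6.2]
gripper_width: 0.0174
```

Run:
```python
from h import *
s=st(); print(to_st(s['tool_pos']).round(1)); save('scene','f4',(220,80,380,220),5); save('top','f4t',(190,140,370,260),4.4)
```

```text
t 53.12 p [488.  -29.4 279.9] r [-0.158  1.567 -0.061] F [-2.5  2.   6.2] w 17.4 q [-0.31 -0.1   1.78  0.    1.46 -1.98]
[-108.2   -1.2  279.9]
```

View pics/f4.png

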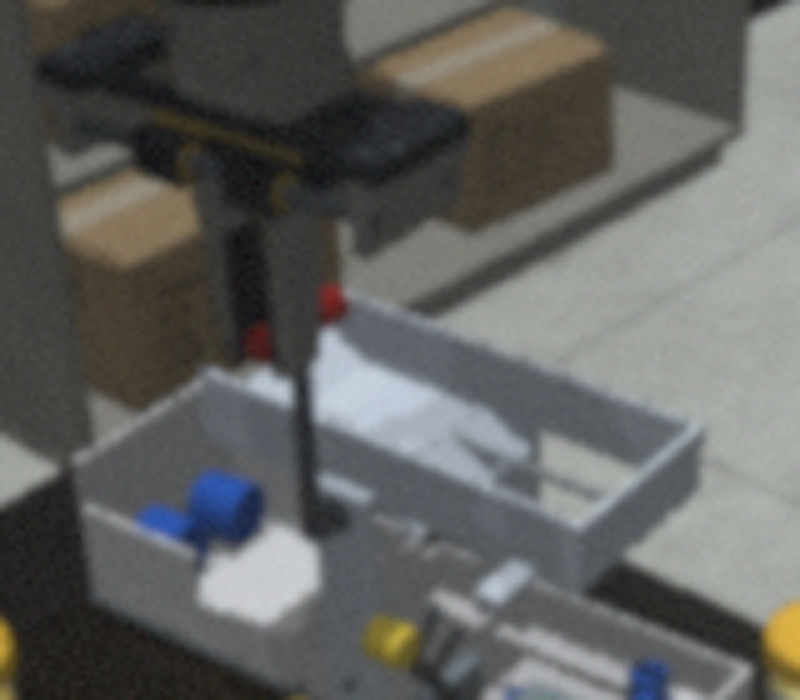

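View pics/f4t.png

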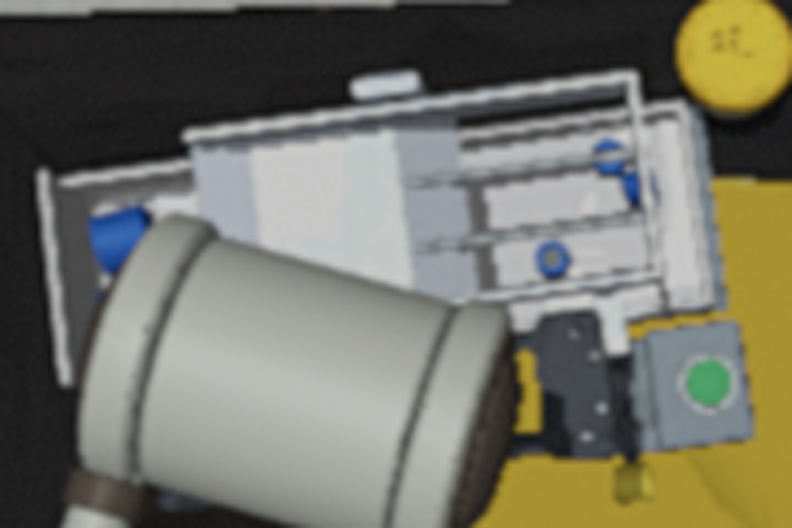

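Tray is level. I'll release the handle, go up, and move in front of the dropped lever.

Emit:
move_arm(
  deltas=[
    {"dx": 0, "dy": 0, "dz": 0, "spin": 0},
    {"dx": 0, "dy": 0, "dz": 0, "spin": 0},
    {"dx": 0, "dy": 0, "dz": 0, "spin": 0},
    {"dx": -20, "dy": 0, "dz": 0, "spin": 0},
    {"dx": -35, "dy": 0, "dz": 0, "spin": 0},
    {"dx": 0, "dy": 0, "dz": -20, "spin": 0},
    {"dx": 0, "dy": -20, "dz": -40, "spin": 0},
    {"dx": 0, "dy": -45, "dz": -40, "spin": 0},
    {"dx": 0, "dy": -48, "dz": -7, "spin": 0},
    {"dx": 0, "dy": 0, "dz": 0, "spin": 0},
  ],
  grip=40,
)

```text
time: 54.48
tool_pos: [0.3908, -0.1545, 0.3326]
tcp_rot: [-2.389, 1.57, -2.298]
force: [0.9, -0.7, 0.3]
gripper_width: 0.0401
```

Emit:
move_arm(
  deltas=[
    {"dx": 30, "dy": 0, "dz": 0, "spin": 0},
    {"dx": 45, "dy": 0, "dz": 0, "spin": 0},
    {"dx": 45, "dy": 0, "dz": 0, "spin": 0},
    {"dx": 30, "dy": 0, "dz": 0, "spin": 0},
    {"dx": 0, "dy": 0, "dz": 0, "spin": 0},
    {"dx": 0, "dy": 0, "dz": 0, "spin": 0},
  ],
  grip=0,
  squeeze=25,
)

```text
time: 55.22
tool_pos: [0.3923, -0.1524, 0.1843]
tcp_rot: [-0.701, 1.569, -0.604]
force: [-0.3, -0.1, 0.0]
gripper_width: -0.0002
```

Run:
```python
from h import *
s=st(); print(to_st(s['tool_pos']).round(1)); save('scene','g1',(230,90,390,230),5); save('top','g1t',(190,140,370,280),4.2)
```

```text
t 55.23 p [ 392.3 -152.4  184.3] r [-0.701  1.569 -0.604] F [-0.3 -0.1  0. ] w -0.2 q [-0.66 -0.21  2.07  0.    1.28 -2.33]
[-215.3 -114.4  184.3]
```

View pics/g1.png

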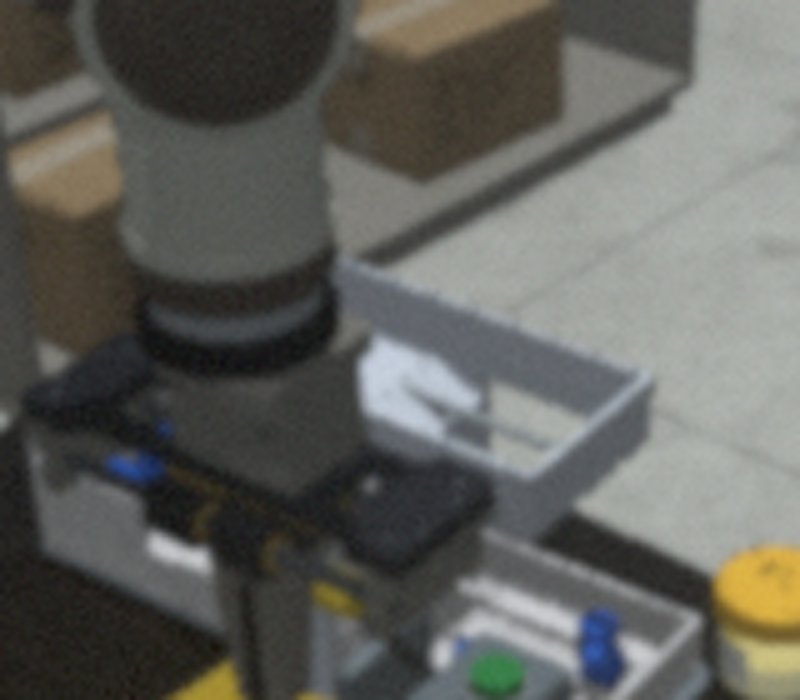

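View pics/g1t.png

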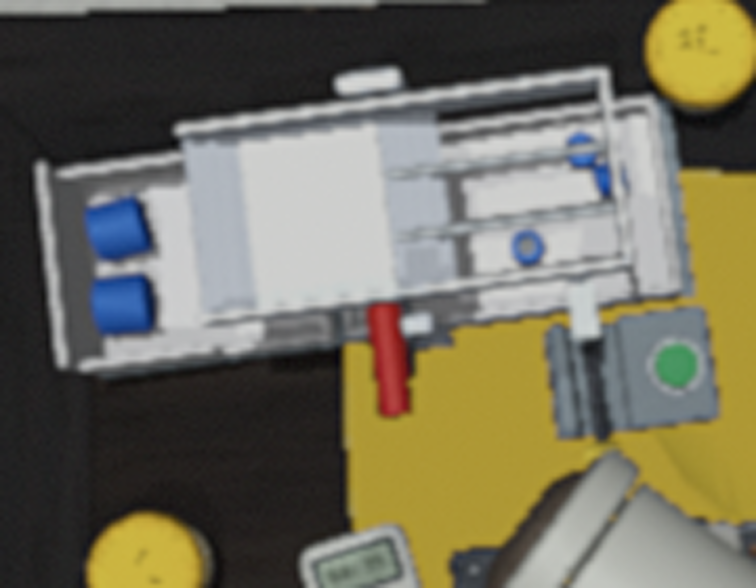

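Both large plugs lie side by side in the outlet at (117,228) and (120,305), the tray is level, and the bin holds 3 small. Next I push the lever up.

Emit:
move_arm(
  deltas=[
    {"dx": 0, "dy": 0, "dz": 15, "spin": 0},
    {"dx": 0, "dy": 0, "dz": 15, "spin": 0},
    {"dx": 0, "dy": 0, "dz": 8, "spin": 0},
    {"dx": 0, "dy": 0, "dz": 8, "spin": 0},
    {"dx": 0, "dy": 0, "dz": 8, "spin": 0},
    {"dx": 0, "dy": 0, "dz": 8, "spin": 0},
    {"dx": 0, "dy": 0, "dz": 8, "spin": 0},
    {"dx": 0, "dy": 0, "dz": 8, "spin": 0},
    {"dx": 0, "dy": 0, "dz": 6, "spin": 0},
    {"dx": 0, "dy": 0, "dz": 0, "spin": 0},
  ],
)

```text
time: 56.58
tool_pos: [0.4756, -0.1442, 0.1828]
tcp_rot: [-0.038, 1.57, 0.059]
force: [-0.7, 0.5, -0.7]
gripper_width: 0.0004
```

Run:
```python
from h import *
s=st(); print(to_st(s['tool_pos']).round(1)); save('scene','g2',(230,90,390,230),5)
```

```text
t 56.58 p [ 475.6 -144.2  182.8] r [-0.038  1.57   0.059] F [-0.7  0.5 -0.7] w 0.4 q [-0.54  0.01  1.87  0.    1.26 -2.21]
[-131.5 -114.3  182.8]
```

View pics/g2.png

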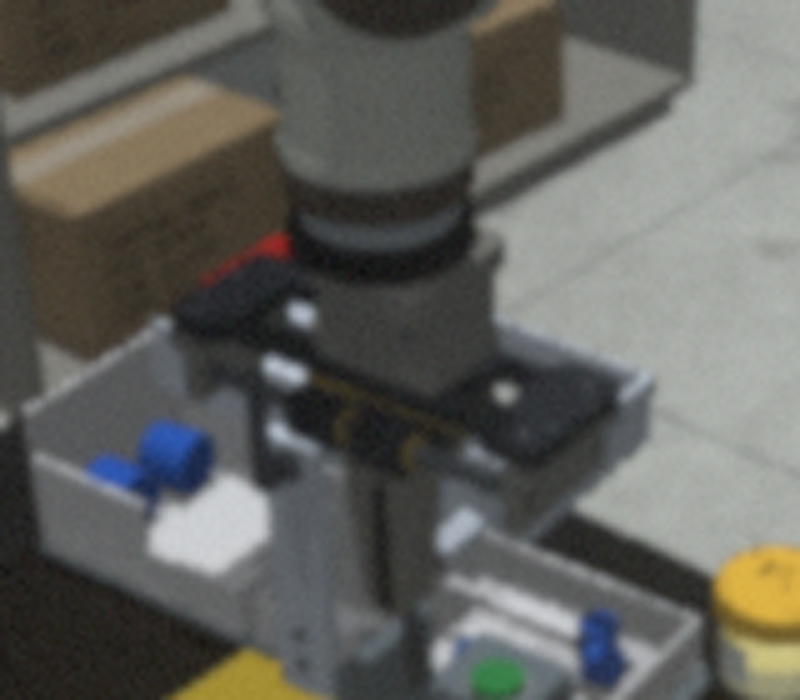

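Emit:
move_arm(
  deltas=[
    {"dx": 0, "dy": 0, "dz": 4, "spin": 0},
    {"dx": 0, "dy": 0, "dz": 4, "spin": 0},
    {"dx": 0, "dy": 0, "dz": 3, "spin": 0},
    {"dx": 0, "dy": 0, "dz": 0, "spin": 0},
  ],
)

```text
time: 57.12
tool_pos: [0.4861, -0.1432, 0.1828]
tcp_rot: [-2.929, 1.571, -2.832]
force: [-1.6, -0.2, 1.2]
gripper_width: 0.0003
```

Emit:
move_arm(
  deltas=[
    {"dx": 0, "dy": 0, "dz": 2, "spin": 0},
    {"dx": 0, "dy": 0, "dz": 2, "spin": 0},
    {"dx": 0, "dy": 0, "dz": 0, "spin": 0},
  ],
)

```text
time: 57.5
tool_pos: [0.49, -0.1428, 0.1828]
tcp_rot: [1.749, 1.571, 1.845]
force: [-1.8, -0.3, 1.4]
gripper_width: 0.0005
```

Run:
```python
from h import *
s=st(); print(to_st(s['tool_pos']).round(1))
```

```text
t 57.5 p [ 490.  -142.8  182.8] r [1.749 1.571 1.845] F [-1.8 -0.3  1.4] w 0.5 q [-0.52  0.04  1.84  0.    1.26 -2.19]
[-117.1 -114.3  182.8]
```

Emit:
move_arm(
  deltas=[
    {"dx": 0, "dy": 0, "dz": 2, "spin": 0},
    {"dx": 0, "dy": 0, "dz": 0, "spin": 0},
  ],
)

```text
time: 57.75
tool_pos: [0.492, -0.1426, 0.1828]
tcp_rot: [1.71, 1.571, 1.806]
force: [-2.3, 0.6, 0.7]
gripper_width: 0.0007
```

Emit:
move_arm(
  deltas=[
    {"dx": 0, "dy": 0, "dz": 2, "spin": 0},
    {"dx": 0, "dy": 0, "dz": 0, "spin": 0},
  ],
)

```text
time: 58.0
tool_pos: [0.494, -0.1424, 0.1828]
tcp_rot: [1.498, 1.571, 1.595]
force: [-2.4, -0.5, 1.7]
gripper_width: 0.0004
```

Emit:
move_arm(
  deltas=[
    {"dx": 0, "dy": 0, "dz": 2, "spin": 0},
    {"dx": 0, "dy": 0, "dz": 0, "spin": 0},
  ],
)

```text
time: 58.25
tool_pos: [0.496, -0.1422, 0.1828]
tcp_rot: [2.1, 1.571, 2.196]
force: [-2.3, -0.3, 0.9]
gripper_width: 0.0006
```

Emit:
move_arm(
  deltas=[
    {"dx": 0, "dy": 0, "dz": 2, "spin": 0},
    {"dx": 0, "dy": 0, "dz": 0, "spin": 0},
  ],
)

```text
time: 58.5
tool_pos: [0.4968, -0.1421, 0.1826]
tcp_rot: [3.049, 1.567, -3.138]
force: [-6.5, -0.8, 3.1]
gripper_width: 0.0002
```

Run:
```python
from h import *
s=st(); print(to_st(s['tool_pos']).round(1)); save('scene','g3',(250,110,390,250),5.5)
```

```text
t 58.5 p [ 496.8 -142.1  182.6] r [ 3.049  1.567 -3.138] F [-6.5 -0.8  3.1] w 0.2 q [-0.51  0.06  1.82 -0.    1.26 -2.18]
[-110.3 -114.3  182.6]
```

View pics/g3.png

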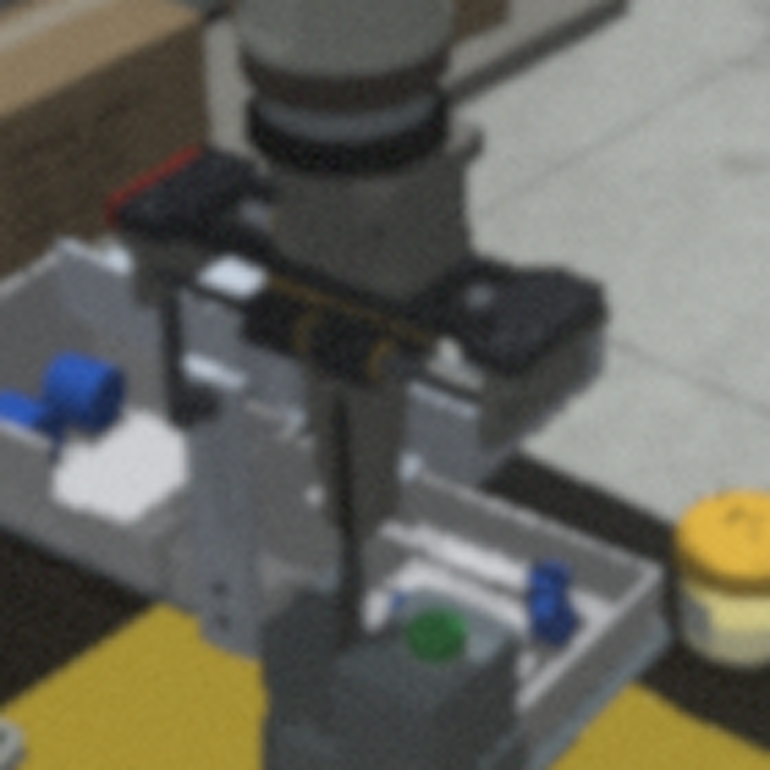

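The force jumped to 6.5 N at the stop. I'll back off straight.

Emit:
move_arm(
  deltas=[
    {"dx": 0, "dy": 0, "dz": -4, "spin": 0},
    {"dx": 0, "dy": 0, "dz": -10, "spin": 0},
    {"dx": 0, "dy": 0, "dz": -30, "spin": 0},
    {"dx": 0, "dy": 0, "dz": -40, "spin": 0},
    {"dx": -30, "dy": -20, "dz": -20, "spin": 0},
    {"dx": -45, "dy": -40, "dz": 0, "spin": 0},
    {"dx": -45, "dy": -45, "dz": 0, "spin": 0},
    {"dx": -10, "dy": -45, "dz": 0, "spin": 0},
    {"dx": 0, "dy": 0, "dz": 0, "spin": 0},
  ],
)

```text
time: 59.68
tool_pos: [0.4087, -0.3032, 0.3131]
tcp_rot: [-0.895, 1.568, -0.802]
force: [0.3, 1.1, -1.0]
gripper_width: 0.0003
```

```bash
python3 where.py
python3 - <<'E'
from h import *
save('scene','h1',(190,110,390,260),4); save('top','h1t',(180,130,380,300),3.9)
E
```

```text
top L [-20.2 186.4] 0.07 [218.6 212.2]
top S [-16.3 -67.8] 0.35 [315.1 198.5]
top L [ 27.2 184.6] 0.13 [217.5 194.2]
top S [  26.6 -114.9] 0.47 [331.  180.1]
scene S [  46.1 -104.8] 0.17 [349.5 218.8]
scene L [ 34.9 205.5] 0.25 [261.2 181.6]
t 59.77 p [ 408.5 -300.1  311.5] r [1.356 1.57  1.452] F [ 0.4  0.3 -0.1] w 0.8 q [-0.87 -0.06  1.68  0.    1.52 -2.54]
tool_st [-213.3 -263.1  311.5]
tool y angle to station y, deg: -0.03
```

View pics/h1.png

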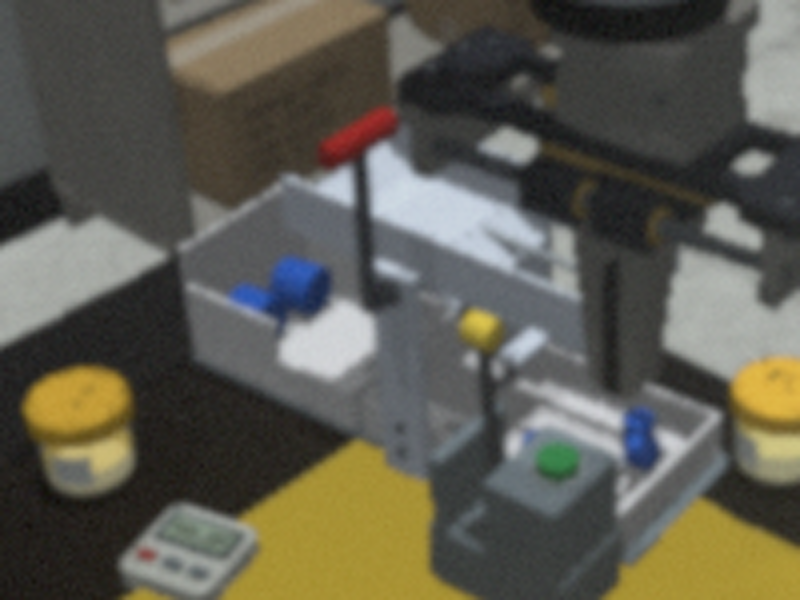

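View pics/h1t.png

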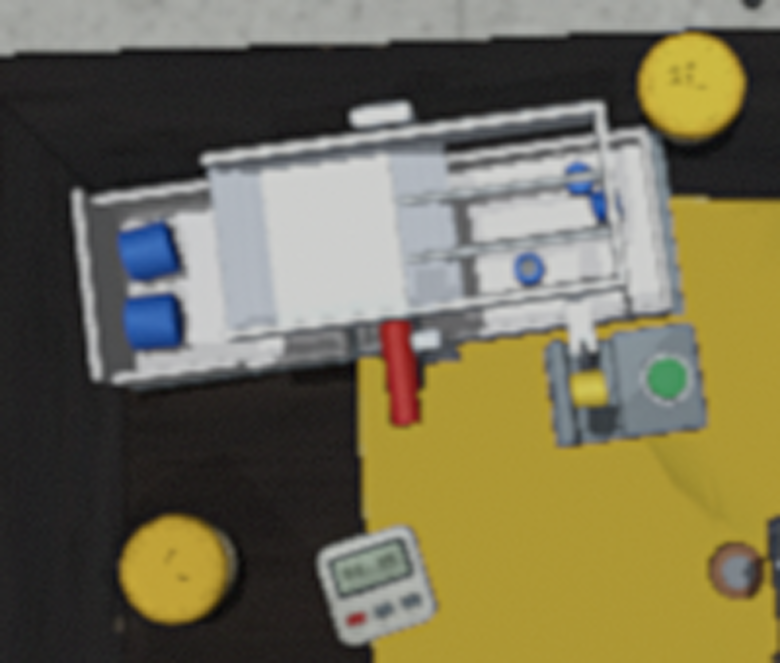

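Run:
```python
from h import *
x,e=tri((265,181.2),(217.5,194.2)); print('large far',to_st(x).round(0),e.round(4))
x,e=tri((253.5,185.5),(218.6,212.2)); print('large near',to_st(x).round(0),e.round(4))
# handle/tilt: red bar centre top & scene
for n in('top','scene'):
    im=snapshot(n); h=cv2.cvtColor(im,cv2.COLOR_RGB2HSV); m=((h[...,0]<6)|(h[...,0]>172))&(h[...,1]>170)&(h[...,2]>60)
    N,l,s,c=cv2.connectedComponentsWithStats(m.astype(np.uint8)); i=1+np.argmax(s[1:,4]); print(n,c[i].round(1),s[i], 'expected', proj(n,to_w((-92,0,265))).round(1), 'if tilt .1',proj(n,to_w((-92,-11.5,264.5))).round(1))
    h2=((h[...,0]>22)&(h[...,0]<33)&(h[...,1]>150)&(h[...,2]>90)).astype(np.uint8)
print('tip exp',[proj(n,to_w((-105-88*np.sin(.05),-100,95+88*np.cos(.05)))).round(1) for n in('top','scene')],[proj(n,to_w((-105-88*np.sin(.15),-100,95+88*np.cos(.15)))).round(1) for n in('top','scene')])
st()
```

```text
large far [ 25. 180.  32.] 0.0016
large near [-22. 179.  45.] 0.0021
top [282.4 224.4] [278 213  10  26 139] expected [[281.7 226.3]] if tilt .1 [[287.3 225.6]]
scene [278.7 143.5] [270 138  18  13  91] expected [[278.  145.2]] if tilt .1 [[281.9 146.8]]
tip exp [array([[331.4, 230. ]]), array([[309.9, 193.6]])] [array([[331.9, 234. ]]), array([[307.4, 195.8]])]
t 59.98 p [ 408.6 -299.3  311.5] r [1.909 1.57  2.007] F [-0.2  1.3  0.3] w 0.4 q [-0.87 -0.06  1.68  0.    1.52 -2.54]
```

```bash
python3 -c "
from cell import workorder; print(workorder.close_job())"
```

```text
the job is handed in; nothing more can be done
None
```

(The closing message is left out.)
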